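# Fill the snack box from the bar carousel

## Task

Pack the wooden snack box with every red bar: slide its lid open, turn the carousel so that the red bars' compartment is at the spout and tip the carousel by its handle so that they slide into the box, and add the red bars that lie on the counter. Then set the carousel fully level again and slide the lid fully home over its end ridge; the green and yellow bars stay in the carousel, and the mug, jar, bottle and salt shaker are not disturbed.

Things in the scene. Friction and masses are not known exactly. Their poses are not given: they have to be found in the camera images.
- wheel_center (a point): the wheel's axis at the floor level of its compartments (135 mm above the counter when level), z along the axle. Wheel: wooden disc of radius 117 mm with four 90-degree compartments between dividers 45 mm high, in a fixed cream drum wall (outer radius 127 mm, inner 121 mm, top 47 mm above the wheel's floor). It turns either way without end, with 0.1 to 0.3 N m of friction
- red_bay (a point): centre of the red bars' compartment: on the wheel's floor, 80 mm from the axis, midway between two dividers. Each of the four dividers carries an upright brass turning post, 14 mm thick, 90 mm from the axis, from 45 to 90 mm above the wheel's floor: posts stand 45 and 135 degrees to either side of this point about the axis
- spout_lip (a point): middle of the outer end of the steel spout's floor; the spout is the only gap in the drum wall. Axes of the tipping cradle: -y is the way of pouring, x across, z up. Spout 116 mm wide inside, floor 8 mm below the wheel's, sides 36 mm high; level, the lip lies 160 mm from the wheel's axis and 127 mm above the counter
- tipper (a joint): tip of the whole carousel about its level pivot (rad): 0 level, 0.75 fully tipped (stop); tipping lowers the spout and lifts the handle. A stiff hinge that stays where it is left: about 6 to 12 N at the handle to lift, 1 to 6 N to press back. The bars begin to slide at roughly 0.25 to 0.45 rad
- tip_pivot (a point): middle of the pivot axis, which runs along the cradle's x: 100 mm from the wheel's axis towards the spout, 135 mm above the counter
- tip_handle (a point): middle of the grey steel round bar handle behind the drum, across from the spout: 14 mm thick, 80 mm clear length, along the cradle's x (parallel to the pivot), 31 mm free between it and the drum. In the cradle's frame it lies 265 mm to +y of the pivot and 25 mm above it, so it moves on an arc of 266 mm radius
- box_lid (a joint): the snack box's blue sliding lid (m): 0 fully home; grows as it slides open, away from the carousel, along the box's -y; 0.14 fully open (stop; it stays in its grooves). A small sprung end ridge, crossed between about 5 and 16 mm, takes a push or pull of about 10 N; elsewhere 1 to 2 N. Short of the ridge it is not shut
- lid_knob (a point): top centre of the lid's dark wooden knob: 36 mm along the box's x, 14 mm along y, 26 mm high, standing on the lid's top face (81 mm above the counter), 60 mm to -y of the box's centre when shut
- box_floor (a point): centre of the inner floor of the fixed wooden snack box, 6 mm above the counter; z up, +y to the carousel. Inside 150 (x) x 165 (y) mm, 70 mm deep under the lid; walls 6 mm, side walls and +y end 88 mm, -y end 72 mm above the counter; the +y end stands under the spout. The fully open lid leaves a mouth about 140 mm long from the +y end
- red_c0: red snack bar, a firm wrapped block 60 x 22 x 20 mm, 35 g; origin at the centre of its underside, x along its length, z up when it lies as at the start. It starts in the red compartment (absent in some runs)
- red_c1: red snack bar, a firm wrapped block 60 x 22 x 20 mm, 35 g; origin at the centre of its underside, x along its length, z up when it lies as at the start. It starts in the red compartment (absent in some runs)
- red_c2: red snack bar, a firm wrapped block 60 x 22 x 20 mm, 35 g; origin at the centre of its underside, x along its length, z up when it lies as at the start. It starts in the red compartment (absent in some runs)
- red_s0: red snack bar, a firm wrapped block 60 x 22 x 20 mm, 35 g; origin at the centre of its underside, x along its length, z up when it lies as at the start. It starts lying on the counter (absent in some runs)
- red_s1: red snack bar, a firm wrapped block 60 x 22 x 20 mm, 35 g; origin at the centre of its underside, x along its length, z up when it lies as at the start. It starts lying on the counter (absent in some runs)
- red_s2: red snack bar, a firm wrapped block 60 x 22 x 20 mm, 35 g; origin at the centre of its underside, x along its length, z up when it lies as at the start. It starts lying on the counter (absent in some runs)
- green0: green snack bar, a firm wrapped block 60 x 22 x 20 mm, 35 g; origin at the centre of its underside, x along its length, z up when it lies as at the start. It starts in another compartment of the carousel and stays in the carousel
- green1: green snack bar, a firm wrapped block 60 x 22 x 20 mm, 35 g; origin at the centre of its underside, x along its length, z up when it lies as at the start. It starts in another compartment of the carousel and stays in the carousel
- yellow0: yellow snack bar, a firm wrapped block 60 x 22 x 20 mm, 35 g; origin at the centre of its underside, x along its length, z up when it lies as at the start. It starts in another compartment of the carousel and stays in the carousel
- yellow1: yellow snack bar, a firm wrapped block 60 x 22 x 20 mm, 35 g; origin at the centre of its underside, x along its length, z up when it lies as at the start. It starts in another compartment of the carousel and stays in the carousel
- mug: blue mug, 80 mm wide, 92 mm high, bystander; origin at the centre of its underside
- jar: amber jar with a red cap, 72 mm wide, 100 mm high, bystander; origin under its centre
- soap: green bottle, 56 mm wide, 160 mm high, bystander; origin under its centre
- shaker: steel salt shaker, 42 mm wide, 75 mm high, bystander; origin under its centre

How it is judged:
On the way:
1. the lid is open (over 60 mm), the red compartment is at the spout (within about 0.2 rad) and the carousel is tipped by its handle (over 0.2 rad) (value of joint box_lid above 0.06 m and value of joint tipper above 0.2 rad and x of red_bay in the frame of spout_lip between -0.016 and 0.016 m and y of red_bay in the frame of spout_lip below 0.12 m), for 0.2 s.
At the end, for the whole second after the job is handed in: All red bars present lie at rest in the snack box (their origins inside its walls and under its lid), its lid is fully home over the ridge (within 4 mm), the carousel is level (within 0.06 rad), and the green and yellow bars are at rest in the carousel (origins within 125 mm of the wheel's centre) (x of red_c0 in the frame of box_floor between -0.075 and 0.075 m and y of red_c0 in the frame of box_floor between -0.083 and 0.083 m and z of red_c0 in the frame of box_floor between -0.01 and 0.07 m and x of red_c1 in the frame of box_floor between -0.075 and 0.075 m and y of red_c1 in the frame of box_floor between -0.083 and 0.083 m and z of red_c1 in the frame of box_floor between -0.01 and 0.07 m and x of red_c2 in the frame of box_floor between -0.075 and 0.075 m and y of red_c2 in the frame of box_floor between -0.083 and 0.083 m and z of red_c2 in the frame of box_floor between -0.01 and 0.07 m and x of red_s0 in the frame of box_floor between -0.075 and 0.075 m and y of red_s0 in the frame of box_floor between -0.083 and 0.083 m and z of red_s0 in the frame of box_floor between -0.01 and 0.07 m and x of red_s1 in the frame of box_floor between -0.075 and 0.075 m and y of red_s1 in the frame of box_floor between -0.083 and 0.083 m and z of red_s1 in the frame of box_floor between -0.01 and 0.07 m and x of red_s2 in the frame of box_floor between -0.075 and 0.075 m and y of red_s2 in the frame of box_floor between -0.083 and 0.083 m and z of red_s2 in the frame of box_floor between -0.01 and 0.07 m and value of joint box_lid below 0.004 m and value of joint tipper below 0.06 rad and distance between each of green0, green1, yellow0, yellow1 and wheel_center below 0.125 m and linear speed of each of red_c0, red_c1, red_c2, red_s0, red_s1, red_s2, green0, green1, yellow0, yellow1 below 0.02 m/s); the robot touches nothing.
It fails at once if the mug is knocked over or pushed more than 40 mm (distance of mug from where it was at the start of the episode above 0.04 m or angle between mug's own z axis and vertical above 0.6 rad).
It fails at once if the jar is knocked over or pushed more than 40 mm (distance of jar from where it was at the start of the episode above 0.04 m or angle between jar's own z axis and vertical above 0.6 rad).
It fails at once if the soap is knocked over or pushed more than 40 mm (distance of soap from where it was at the start of the episode above 0.04 m or angle between soap's own z axis and vertical above 0.6 rad).
It fails at once if the shaker is knocked over or pushed more than 40 mm (distance of shaker from where it was at the start of the episode above 0.04 m or angle between shaker's own z axis and vertical above 0.6 rad).
It fails at once if a green or yellow bar leaves the carousel (distance between any of green0, green1, yellow0, yellow1 and wheel_center above 0.16 m).
Of red_c0, red_c1, red_c2 only 2 to 3 are there at a start; the rules pass over those that are not, and their reading is None.
Of red_s0, red_s1, red_s2 only 1 to 3 are there at a start; the rules pass over those that are not, and their reading is None.
At some moment in a run one of red_s0, red_s1, red_s2 may be knocked a few centimetres aside while the robot is not near it.
Once in a run the grip may slacken for a moment while it holds something.
It also fails if it takes over 210 s, if anything falls off the work surface, if the arm or the gripper's body presses on something with over 40 N, if the wrist force passes 120 N, or if a joint passes its speed limit or range.

## Robot

A 7-joint arm with a two-finger parallel gripper is mounted at the origin on the work surface. World frame = base frame: x ahead of the robot, y to its left, z up, the work surface at z = 0. Lengths are in m, angles in rad, forces in N, time in s.
With the tool pointing down it reaches from about 0.4 to 0.875 m from the base axis. Payload 19.3 kg.
Tool frame: the origin (TCP) lies on the centre line of the jaws, within the pads' length; the fingertips stand 25 mm ahead of it and the grasp point (between the pads) lies 6 mm ahead of it (tips_ahead is the distance from the TCP to the fingertips, in m); z points along the fingers, y is the direction in which the jaws open and shut (so a half turn about z gives the same grasp; the last joint's range is limited). The gripper opens to 85 mm and grips with 20 to 120 N. Pads are 22 mm wide; open, the fingers measure 114 mm over their backs; the gripper's body (76 mm by 85 mm) begins 54 mm behind the grasp point. The pads swing forward as they close: fully open they stand 13 mm farther back than shut.
Start: joints at [-0.07, 0.521, -0.036, 1.599, 0.021, 1.021, -0.113], TCP at [0.625, -0, 0.256] pointing down, gripper open.
Joint ranges: [-2.91, 2.91], [-0.3, 2.13], [-1.5, 1.42], [0.17, 2.43], [-1.26, 4.41], [0.16, 1.93], [-2.52, 2.52]. Speed limits (rad/s): [1.89, 1.89, 2.39, 2.39, 3.01, 3.01, 3.01].

## Interface

Orientations are given as [roll, pitch, yaw] about the fixed x, y, z axes, in that order (R = Rz(yaw) Ry(pitch) Rx(roll)).
In Python, from workcell import observe, grab_frame, job_done, outline_of, tips_ahead gives the robot as it stands. The module is installed in compiled form; this text tells all that it offers.
- The arm moves only by the tool move_arm, never from a script. Its argument "motion" is a list of rows, each a list of 2 entries, a list of its own where there are three numbers: the shift along the world's x, y, z in mm, then the turn, a rotation vector about the world's x, y, z in rad. A call has 1 to 12 rows; each row is the pose to reach, as a shift and turn from the pose commanded when the call began; what a row does not reach only later rows make up. A row lasts 1/8 s, in which the tool goes at most 62.5 mm and 10.7 degrees, less where a joint would pass 70% of its speed; a pose out of reach is approached as far as the arm can. A call with a gripper value outside its range is refused whole. "jaw" is the finger opening in mm, from 0 to 85.4, set as the call begins (left out, the last holds). The fingers move at their own pace and stop on an object; "grip_force" is the grip in N (left out, the last holds). Time passes only in rows, so rows that repeat a pose let the fingers close. It gives the time, the measured TCP pose, the force and the opening at its end, in the units of the state.
- observe(): the state, without advancing time (a new reading comes with each control period).
- grab_frame(name): name is "scene" or "side" or "wrist"; returns a dict with "frame" (400x640x3 uint8, red, green, blue), "fx", "fy", "cx", "cy" (pixels), "T" (4x4, takes a point from camera to world coordinates); the wrist camera has in their place "mount" (4x4, takes a point from camera to tool coordinates, whose origin is the TCP and whose axes are the flange's). Camera axes: x right, y down, z forward; pixel columns grow to the right and rows downward; lengths in m; the calibration is good to about 2 mm. A picture is of the moment at which its call begins: read the wrist's pose just before it. There is no depth.
- job_done(): hands the job in, once; it reports no verdict.
Trained networks look in the newest picture that a camera, given by its name, has taken for a name from the list of things; names that differ only in an ending like _2 or _b are one class to them, and where a whole thing is asked for, a point or a joint stands for the part that bears it (a point fixed in the world has none). Each returns a list of dicts, best first, with "score" (0 to 1); they miss things now and then, are a little off and sometimes report something else, mostly with a low value. They report only what shows in the picture. A call takes as long as a camera call.
- outline_of(label, camera): "pixels" (400x640 bool, what is visible of it) and "pixel" ([column, row] in pixels, amid what is visible of it).
The state is a dict: "clock": time; "qpos": joint angles; "qd": joint speeds; "joint_efforts": joint torques, N m; "position": TCP position; "tool_rot": TCP orientation; "force": force on the tool from outside, world axes, zero at the start; "moment": the same for the moment, N m; "grip_width": finger opening in m.
Only numpy, scipy, OpenCV 4.12 (cv2) and the standard library are available. Lean on these libraries where they do the work, as an engineer would, in place of code of your own. Each camera call takes 0.05 s, during which the arm holds its last target.

## Working session

There is one attempt and no reset: what is moved stays moved. The work goes in short steps, Python scripts to look and compute and a tool call to move; the robot and the scene stay as the last step left them, time stands still between calls to the robot, and variables do not carry over. Pictures are saved under pics/ and viewed, and the job is handed in when it is done.

Besides the shell and the picture viewer there is one more tool, called after ">>>" by a JSON object that holds its "fn" and its "kwargs". move_arm: Moves the arm, as the interface text tells. Its arguments: {"type":"object","properties":{"motion":{"type":"array"},"jaw":{"type":"number"},"grip_force":{"type":"number"}},"required":["motion"]}

```bash
mkdir -p pics; python3 - <<'E'
from workcell import *
import cv2,numpy as np
print(observe())
for n in ["scene","side","wrist"]:
    f=grab_frame(n); cv2.imwrite(f"pics/{n}0.png",f["frame"][:,:,::-1])
    print(n,{k:(np.round(v,4).tolist()) for k,v in f.items() if k!="frame"})
print(tips_ahead() if callable(tips_ahead) else tips_ahead)
E
```

```text
{'clock': 0.0, 'qpos': array([-0.0702244 ,  0.52200097, -0.03633889,  1.60001358,  0.0212345 ,
        1.02111158, -0.11282968]), 'qd': array([ 0.00053637, -0.00043601,  0.00112142,  0.00067446,  0.00134134,
        0.00012554,  0.00208679]), 'joint_efforts': array([-4.24098413e-03, -9.27110124e+01,  1.97758444e+00, -3.69928443e+01,
        1.76317629e-02,  8.19846697e-03, -6.58496788e-05]), 'position': array([ 6.24682979e-01, -2.29456077e-05,  2.55731732e-01]), 'tool_rot': array([-3.14045010e+00,  1.06490222e-04,  1.57080924e+00]), 'force': array([0.34950568, 0.04611388, 0.2344216 ]), 'moment': array([ 0.0070657 , -0.00254645,  0.07355766]), 'grip_width': 0.08539698215144906}
scene {'fx': 413.3178, 'fy': 413.3178, 'cx': 312.9082, 'cy': 196.1314, 'T': [[-0.7826, 0.5306, -0.3256, 0.9025], [0.6223, 0.6786, -0.3902, 0.3828], [0.0139, -0.508, -0.8612, 0.9584], [0.0, 0.0, 0.0, 1.0]]}
side {'fx': 396.8926, 'fy': 396.8926, 'cx': 324.2259, 'cy': 200.2774, 'T': [[0.9826, -0.141, 0.121, 0.4939], [-0.1851, -0.6883, 0.7014, -0.6542], [-0.0155, -0.7116, -0.7024, 0.7572], [0.0, 0.0, 0.0, 1.0]]}
wrist {'fx': 291.4119, 'fy': 291.4119, 'cx': 323.5263, 'cy': 198.0619, 'mount': [[-0.0001, -0.965, -0.2624, 0.0675], [1.0, -0.0002, 0.0004, 0.0002], [-0.0004, -0.2624, 0.965, -0.1184], [0.0, 0.0, 0.0, 1.0]]}
0.025
```

View pics/scene0.png

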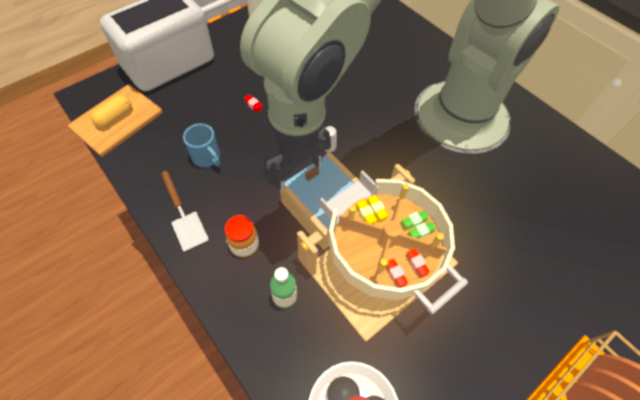

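View pics/side0.png

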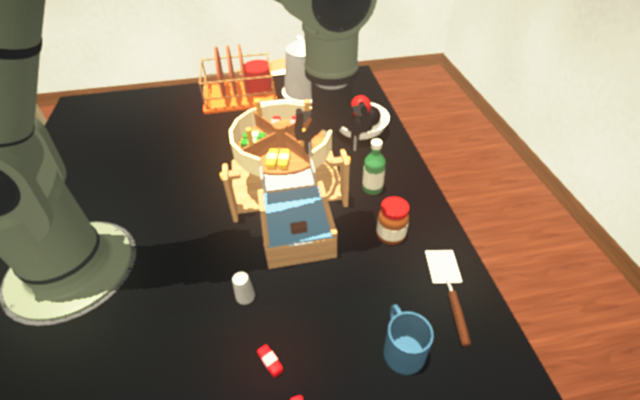

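View pics/wrist0.png

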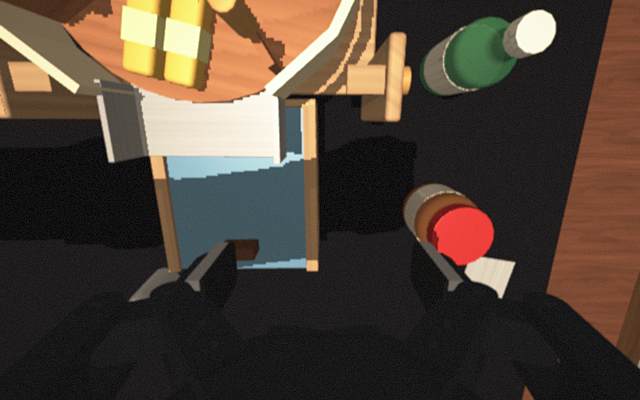

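```bash
cat > h.py <<'E'
from workcell import *
import cv2,numpy as np
from scipy.spatial.transform import Rotation as Ro
def cam(n):
    o=observe(); f=grab_frame(n)
    if "T" not in f:
        M=np.eye(4); M[:3,:3]=Ro.from_euler("xyz",o["tool_rot"]).as_matrix(); M[:3,3]=o["position"]
        f["T"]=M@f["mount"]
    return f
def toz(f,px,z):
    px=np.atleast_2d(px).astype(float)
    d=np.c_[(px[:,0]-f["cx"])/f["fx"],(px[:,1]-f["cy"])/f["fy"],np.ones(len(px))]@f["T"][:3,:3].T
    c=f["T"][:3,3]; return c+d*((z-c[2])/d[:,2])[:,None]
def proj(f,P):
    P=np.atleast_2d(P); q=(P-f["T"][:3,3])@f["T"][:3,:3]
    return np.c_[q[:,0]/q[:,2]*f["fx"]+f["cx"],q[:,1]/q[:,2]*f["fy"]+f["cy"]]
def save(f,name): cv2.imwrite(f"pics/{name}.png",f["frame"][:,:,::-1])
E
python3 - <<'E'
from h import *
lab={"lid_knob":.1,"tip_handle":.16,"wheel_center":.135,"spout_lip":.127,"box_lid":.081,"red_bay":.135,"red_c0":.155,"red_s0":.01,"green0":.155,"yellow0":.155,"mug":.0,"jar":0.,"soap":0.,"shaker":0.,"tip_pivot":.135}
for c in ["scene","side","wrist"]:
    f=cam(c)
    for l,z in lab.items():
        for r in outline_of(l,c)[:6]:
            if r["score"]<.3: continue
            print(c,l,round(r["score"],2),np.round(r["pixel"]),r["pixels"].sum(),np.round(toz(f,r["pixel"],z)[0],3))
E
```

```text
scene lid_knob 0.62 [251. 104.] 169 [ 0.529 -0.342  0.1  ]
scene lid_knob 0.61 [318. 184.] 2095 [ 0.548 -0.025  0.1  ]
scene lid_knob 0.41 [418. 219.] 314 [0.423 0.195 0.1  ]
scene tip_handle 0.87 [410. 201.] 5089 [0.437 0.164 0.16 ]
scene wheel_center 0.83 [387. 242.] 5930 [0.536 0.2   0.135]
scene wheel_center 0.36 [418. 259.] 391 [0.513 0.27  0.135]
scene spout_lip 0.94 [403. 197.] 4897 [0.425 0.138 0.127]
scene box_lid 0.64 [318. 187.] 2174 [ 0.543 -0.027  0.081]
scene red_bay 0.84 [383. 240.] 5928 [0.54  0.191 0.135]
scene red_c0 0.84 [415. 261.] 402 [0.528 0.271 0.155]
scene red_c0 0.73 [396. 277.] 365 [0.585 0.272 0.155]
scene red_s0 0.52 [252. 101.] 131 [ 0.48  -0.428  0.01 ]
scene green0 0.89 [413. 220.] 296 [0.463 0.202 0.155]
scene green0 0.8 [421. 231.] 286 [0.47  0.231 0.155]
scene green0 0.47 [385. 243.] 5898 [0.55  0.204 0.155]
scene yellow0 0.86 [364. 215.] 279 [0.539 0.126 0.155]
scene yellow0 0.78 [379. 205.] 291 [0.497 0.127 0.155]
scene yellow0 0.6 [332. 135.] 165 [ 0.453 -0.088  0.155]
scene yellow0 0.55 [249. 105.] 177 [ 0.558 -0.298  0.155]
scene yellow0 0.49 [
[... 1640 characters left out ...]
0.127 0.135]
wrist spout_lip 0.82 [163.  98.] 20990 [0.496 0.084 0.127]
wrist spout_lip 0.69 [448. 223.] 4989 [ 0.737 -0.023  0.127]
wrist spout_lip 0.51 [187.  42.] 3642 [0.52  0.124 0.127]
wrist box_lid 0.83 [247. 205.] 14707 [ 0.545 -0.02   0.081]
wrist red_bay 0.94 [229.  36.] 14987 [0.556 0.127 0.135]
wrist yellow0 0.96 [146.  37.] 3216 [0.505 0.121 0.155]
wrist yellow0 0.81 [186.  41.] 3612 [0.531 0.118 0.155]
wrist yellow0 0.7 [229.  33.] 14877 [0.561 0.123 0.155]
wrist mug 0.66 [245. 203.] 14484 [ 0.521 -0.041  0.   ]
wrist soap 0.77 [481.  54.] 6825 [0.81  0.141 0.   ]
wrist shaker 0.68 [155. 282.] 580 [ 0.381 -0.159  0.   ]
wrist tip_pivot 0.63 [167.  98.] 21266 [0.503 0.083 0.135]
```

```bash
python3 - <<'E'
import cv2
a=cv2.imread("pics/scene0.png")[140:340,260:500]; cv2.imwrite("pics/sc_z.png",cv2.resize(a,(720,600),interpolation=cv2.INTER_CUBIC))
a=cv2.imread("pics/side0.png")[80:280,200:440]; cv2.imwrite("pics/si_z.png",cv2.resize(a,(720,600),interpolation=cv2.INTER_CUBIC))
E
```

```text
(no output)
```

View pics/sc_z.png

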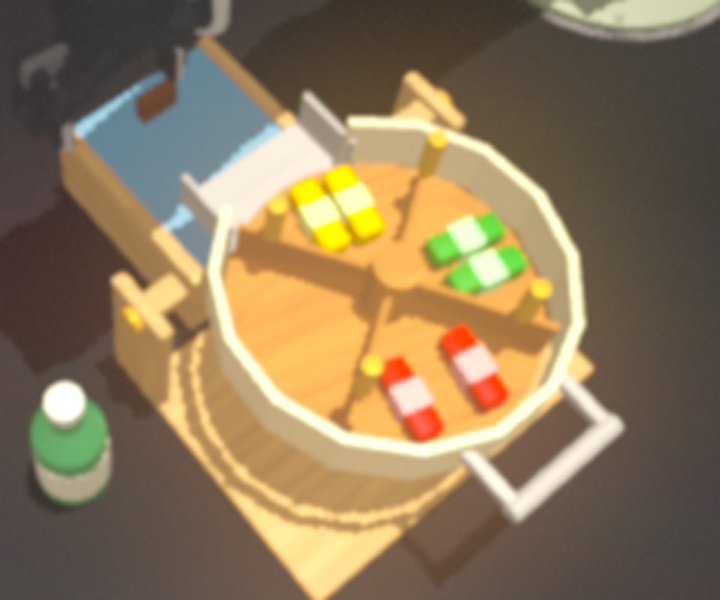

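View pics/si_z.png

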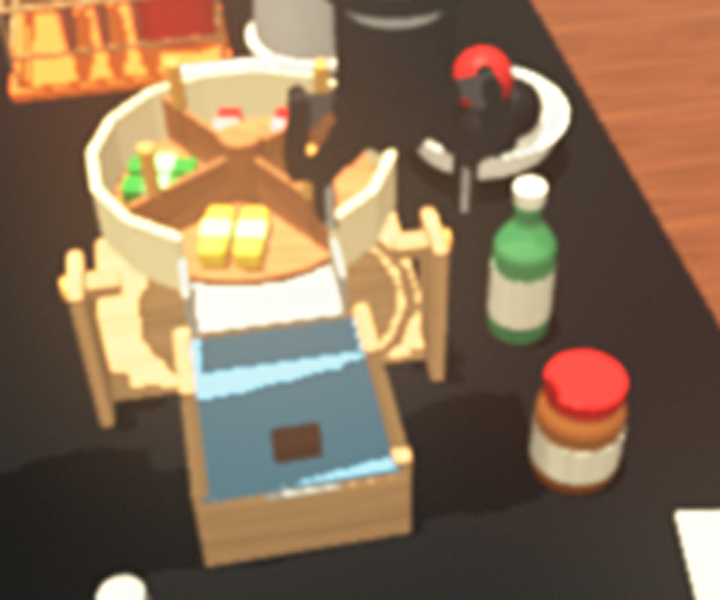

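```bash
cat > fit.py <<'E'
from h import *
from scipy.optimize import least_squares
S=cam("scene"); D=cam("side")
sc=lambda u,v:(u/3+260-.33,v/3+140-.33)
si=lambda u,v:(u/3+200-.33,v/3+80-.33)
obs=[("h",(47,165,160),S,sc(517,512)),("h",(-47,165,160),S,sc(615,424)),
("p",3,S,sc(437,137)),("p",0,S,sc(541,287)),("p",1,S,sc(373,361)),("p",2,S,sc(277,203)),
("h",(59,-160,163),S,sc(185,177)),("h",(-59,-160,163),S,sc(303,97)),
("h",(59,-160,127),D,si(344,317)),("h",(-59,-160,127),D,si(194,333)),
("p",3,D,si(147,147)),("p",0,D,si(177,72)),("p",1,D,si(324,66)),
]
def pred(p,o):
    if o[0]=="h": l=np.array(o[1])/1000
    else:
        a=p[3]+o[1]*np.pi/2; l=np.array([.09*np.cos(a),.09*np.sin(a),.225])
    c,s=np.cos(p[2]),np.sin(p[2])
    return np.array([p[0]+c*l[0]-s*l[1],p[1]+s*l[0]+c*l[1],l[2]])
def res(p): return np.concatenate([proj(o[2],pred(p,o))[0]-o[3] for o in obs])
best=None
for a in np.arange(4)*np.pi/2+.5:
    r=least_squares(res,[.54,.2,0,a],loss="soft_l1")
    if best is None or r.cost<best.cost: best=r
print(best.x,best.cost); print(res(best.x).reshape(-1,2).round(1))
for n,f,px in [("knobS",S,sc(157,92)),("knobD",D,si(297,431))]: print(n,toz(f,px,.107))
c,s=np.cos(best.x[2]),np.sin(best.x[2])
print("knob local",[( np.array([[c,s],[-s,c]])@(toz(f,px,.107)[0][:2]-best.x[:2])).round(4) for f,px in [(S,sc(157,92)),(D,si(297,431))]])
E
python3 fit.py
```

```text
[5.31443743e-01 1.97847899e-01 8.63061338e-04 5.27471088e+00] 299.8091951277112
[[ -0.3  -0.7]
 [ -0.8  -0.3]
 [  0.3  -0.1]
 [-87.6 -27.4]
 [  0.6   1.3]
 [ 88.4  27.7]
 [ -0.2  -0.5]
 [ -0.1  -0.9]
 [  0.   -2.6]
 [  0.2  -1.1]
 [ -0.4  -0.4]
 [ 43.6  25. ]
 [ -1.6  -1.4]]
knobS [[ 0.53611765 -0.06248195  0.107     ]]
knobD [[ 0.5373216  -0.06479578  0.107     ]]
knob local [array([ 0.0044, -0.2603]), array([ 0.0057, -0.2626])]
```

>>> {"fn": "move_arm", "kwargs": {"motion": [[[-25,-18,-25],[0,0,0]],[[-50,-36,-55],[0,0,0]],[[-75,-54,-80],[0,0,0]],[[-88,-64,-95],[0,0,0]],[[-88,-64,-95],[0,0,0]]], "jaw": 70}}

```text
clock: 3.28
position: [0.5362, -0.0647, 0.1608]
tool_rot: [-3.14, 0.0, 1.57]
force: [0.7, -0.1, 1.0]
grip_width: 0.0702
```

```bash
python3 - <<'E'
from h import *
print(observe()["position"],observe()["clock"])
f=cam("wrist"); save(f,"w1"); s=cam("scene"); save(s,"s1"); d=cam("side"); save(d,"d1")
print(proj(f,[[.537,-.064,.107],[.519,-.064,.107],[.555,-.064,.107]]))
for c,ff in (("scene",s),("side",d)):
  for r in outline_of("red_s0",c): print(c,round(r["score"],2),np.round(r["pixel"]),r["pixels"].sum(),toz(ff,r["pixel"],.01)[0].round(3))
E
```

```text
[ 0.5361937  -0.0646736   0.16081945] 3.275
[[324.59087041 228.66037205]
 [296.04405654 228.68367052]
 [353.14628049 228.63706656]]
scene 0.48 [285. 118.] 151 [ 0.441 -0.312  0.01 ]
scene 0.45 [254. 104.] 187 [ 0.483 -0.414  0.01 ]
side 0.56 [268. 362.] 407 [ 0.437 -0.316  0.01 ]
```

View pics/w1.png

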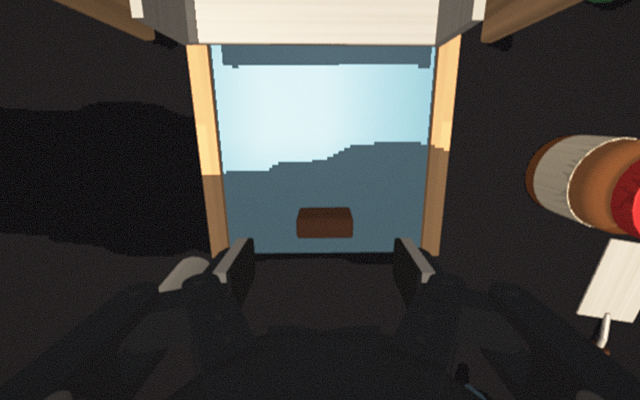

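View pics/s1.png

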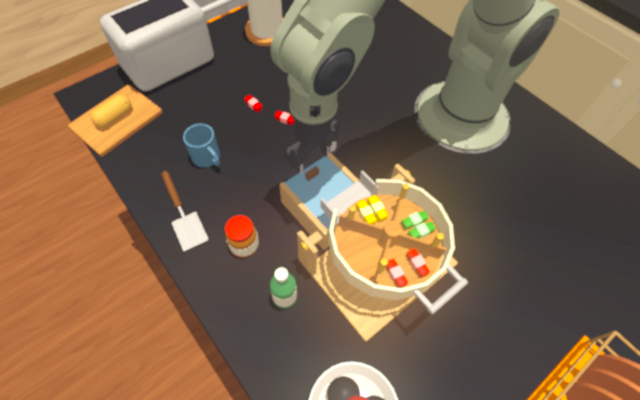

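```bash
python3 - <<'E'
from h import *
a=cv2.imread("pics/w1.png")[190:260,270:380]; cv2.imwrite("pics/w1z.png",cv2.resize(a,(770,490)))
f=cam("wrist")
for dy in (0,):
  for y in (-.071,-.057):
    for z in (.107,.081): print(y,z,proj(f,[[.519,y,z],[.555,y,z]]).round(1).tolist())
print(toz(f,[[207,240],[432,240]],.088),toz(f,[[189,45],[460,40]],.088))
E
```

```text
-0.071 0.107 [[293.6, 240.1], [349.7, 240.1]]
-0.071 0.081 [[297.1, 225.8], [346.6, 225.8]]
-0.057 0.107 [[293.0, 219.5], [350.3, 219.5]]
-0.057 0.081 [[296.6, 207.4], [347.0, 207.4]]
[[ 0.45534152 -0.07912003  0.088     ]
 [ 0.6154765  -0.07912774  0.088     ]] [[0.45767754 0.04665267 0.088     ]
 [0.61953784 0.04952478 0.088     ]]
```

View pics/w1z.png

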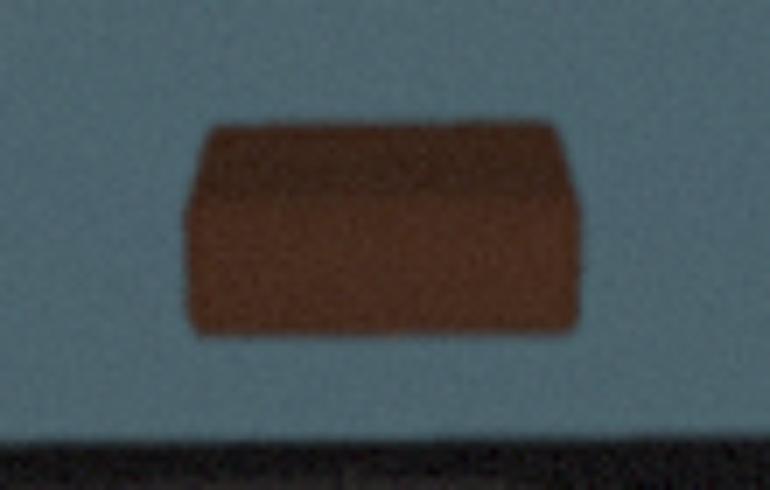

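>>> {"fn": "move_arm", "kwargs": {"motion": [[[1,1,-25],[0,0,0]],[[1,1,-49],[0,0,0]],[[1,1,-49],[0,0,0]]], "jaw": 60}}

```text
clock: 3.95
position: [0.5375, -0.0627, 0.1114]
tool_rot: [-3.139, -0.0, 1.571]
force: [-0.1, 0.7, 0.2]
grip_width: 0.06
```

>>> {"fn": "move_arm", "kwargs": {"motion": [[[0,0,0],[0,0,0]],[[0,0,0],[0,0,0]],[[0,0,0],[0,0,0]],[[0,0,0],[0,0,0]],[[0,0,0],[0,0,0]]], "jaw": 10, "grip_force": 50}}

```text
clock: 4.58
position: [0.5369, -0.0632, 0.1133]
tool_rot: [-3.14, 0.0, 1.571]
force: [-11.2, 1.0, 10.8]
grip_width: 0.0347
```

>>> {"fn": "move_arm", "kwargs": {"motion": [[[0,-5,2],[0,0,0]],[[0,-15,2],[0,0,0]],[[0,-30,2],[0,0,0]],[[0,-45,2],[0,0,0]],[[0,-60,2],[0,0,0]],[[0,-80,2],[0,0,0]],[[0,-100,2],[0,0,0]],[[0,-120,2],[0,0,0]],[[0,-133,2],[0,0,0]],[[0,-139,2],[0,0,0]],[[0,-139,2],[0,0,0]]]}}

```text
clock: 5.95
position: [0.5379, -0.203, 0.1141]
tool_rot: [3.141, -0.0, 1.57]
force: [-1.5, 1.5, -24.4]
grip_width: 0.0346
```

```bash
python3 - <<'E'
from h import *
print(observe()["qpos"])
s=cam("scene"); save(s,"s2")
E
```

```text
[ 0.29112735  0.63018849 -0.04683366  1.84438725  0.04416823  0.66793761
  0.21739677]
```

View pics/s2.png

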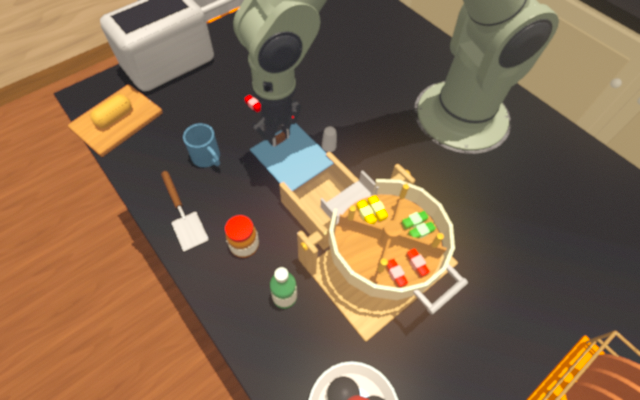

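>>> {"fn": "move_arm", "kwargs": {"motion": [[[0,0,0],[0,0,0]],[[0,0,0],[0,0,0]],[[0,0,40],[0,0,0]],[[-10,-30,90],[0,0,0]],[[-40,-80,130],[0,0,0]],[[-60,-110,150],[0,0,0]],[[-60,-110,150],[0,0,0]],[[-60,-110,150],[0,0,0]]], "jaw": 60}}

```text
clock: 7.0
position: [0.4785, -0.3117, 0.2647]
tool_rot: [3.14, 0.0, 1.571]
force: [-0.7, 0.7, 0.5]
grip_width: 0.0603
```

```bash
cat > bars.py <<'E'
from h import *
import sys
print(observe()["position"],observe()["clock"])
name=sys.argv[1]
for c in sys.argv[2:]:
  f=cam(c); save(f,name+c)
  for r in outline_of("red_s0",c):
    if r["score"]<.3: continue
    m=r["pixels"]; ys,xs=np.nonzero(m)
    P=toz(f,np.c_[xs,ys],.015)[:,:2].astype(np.float32)
    rect=cv2.minAreaRect(P*1000)
    w,h=rect[1]; a=rect[2]; 
    if h>w: a+=90
    print(c,round(r["score"],2),r["pixel"].round() if hasattr(r["pixel"],"round") else r["pixel"],m.sum(),"rect",np.round(rect[0],1),np.round(rect[1]),"long axis deg",round((a+90)%180-90,1),"centroid",P.mean(0).round(4))
E
python3 bars.py b1 wrist scene side
```

```text
[ 0.47853573 -0.31170463  0.26467528] 7.0
wrist 0.8 [291.8, 176.0] 847 rect [ 441.7 -313.9] [24. 60.] long axis deg -63.5 centroid [ 0.4417 -0.3134]
wrist 0.56 [328.0, 248.3] 696 rect [ 484.2 -418.4] [23. 65.] long axis deg -86.5 centroid [ 0.4841 -0.4185]
scene 0.68 [284.9, 119.7] 155 rect [ 445.2 -308.8] [35. 58.] long axis deg -61.0 centroid [ 0.4455 -0.3089]
scene 0.55 [252.4, 102.9] 175 rect [ 486.9 -413.3] [33. 71.] long axis deg -89.1 centroid [ 0.4865 -0.4134]
scene 0.46 [393.6, 195.9] 4594 rect [464.5 172.9] [327. 390.] long axis deg -88.0 centroid [0.4637 0.1642]
side 0.64 [270.3, 362.3] 419 rect [ 441.9 -317.5] [25. 65.] long axis deg -63.1 centroid [ 0.4421 -0.3184]
```

View pics/b1wrist.png

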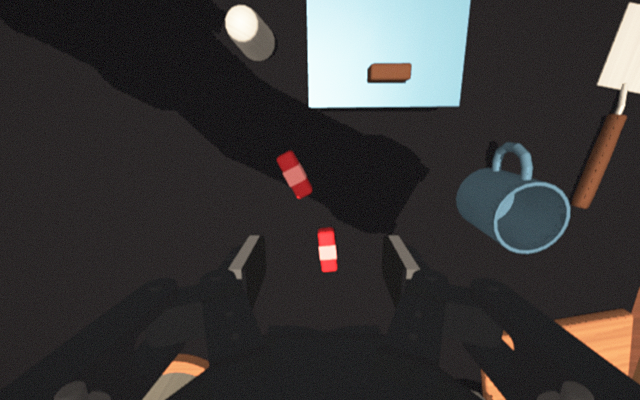

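>>> {"fn": "move_arm", "kwargs": {"motion": [[[2,-40,-40],[0,0,0.06]],[[5,-80,-90],[0,0,0.06]],[[6,-107,-145],[0,0,0.06]],[[6,-107,-190],[0,0,0.06]],[[6,-107,-215],[0,0,0.06]],[[6,-107,-233],[0,0,0.06]],[[6,-107,-233],[0,0,0.06]]], "jaw": 60}}

```text
clock: 8.18
position: [0.4838, -0.4185, 0.0304]
tool_rot: [-3.14, -0.001, 1.631]
force: [-0.4, -0.6, 0.6]
grip_width: 0.0602
```

>>> {"fn": "move_arm", "kwargs": {"motion": [[[0,0,0],[0,0,0]],[[0,0,0],[0,0,0]],[[0,0,0],[0,0,0]],[[0,0,0],[0,0,0]],[[0,0,0],[0,0,0]],[[0,0,30],[0,0,0]],[[0,0,60],[0,0,0]],[[0,0,60],[0,0,0]]], "jaw": 10, "grip_force": 40}}

```text
clock: 9.18
position: [0.4851, -0.4199, 0.0942]
tool_rot: [3.138, 0.003, 1.631]
force: [-0.5, 0.3, -1.1]
grip_width: 0.0209
```

>>> {"fn": "move_arm", "kwargs": {"motion": [[[5,20,40],[0,0,0]],[[12,60,80],[0,0,-0.02]],[[20,110,105],[0,0,-0.04]],[[28,165,110],[0,0,-0.06]],[[35,220,110],[0,0,-0.06]],[[42,275,110],[0,0,-0.06]],[[48,330,110],[0,0,-0.06]],[[52,375,110],[0,0,-0.06]],[[52,400,90],[0,0,-0.06]],[[52,402,50],[0,0,-0.06]],[[52,402,10],[0,0,-0.06]],[[52,402,-8],[0,0,-0.06]]]}}

```text
clock: 10.68
position: [0.535, -0.017, 0.0814]
tool_rot: [-3.139, 0.0, 1.571]
force: [0.4, -0.4, 0.4]
grip_width: 0.0212
```

>>> {"fn": "move_arm", "kwargs": {"motion": [[[0,0,0],[0,0,0]],[[0,0,0],[0,0,0]],[[0,0,0],[0,0,0]],[[0,0,40],[0,0,0]],[[0,0,90],[0,0,0]],[[-5,-20,120],[0,0,0]],[[-5,-20,120],[0,0,0]]], "jaw": 50}}

```text
clock: 11.55
position: [0.5319, -0.0385, 0.2062]
tool_rot: [3.137, 0.001, 1.569]
force: [0.4, 1.1, -0.5]
grip_width: 0.05
```

```bash
python3 - <<'E'
from h import *
s=cam("wrist"); save(s,"w3"); save(cam("scene"),"s3"); save(cam("side"),"d3")
E
```

```text
(no output)
```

View pics/w3.png

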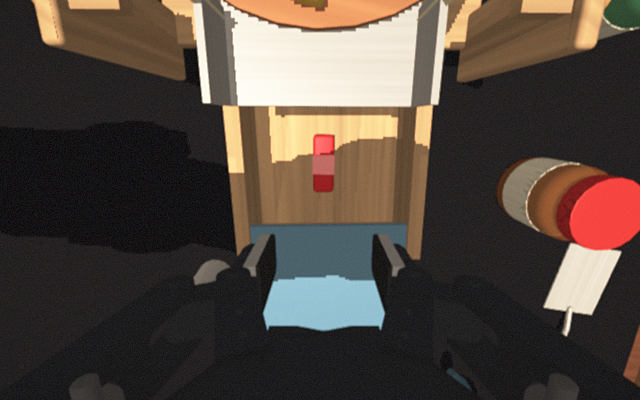

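View pics/d3.png

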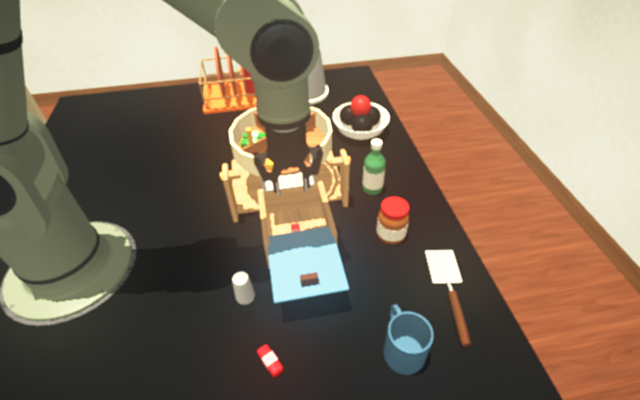

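>>> {"fn": "move_arm", "kwargs": {"motion": [[[-15,-45,0],[0,0,0.1]],[[-32,-100,0],[0,0,0.2]],[[-50,-155,0],[0,0,0.3]],[[-68,-210,-20],[0,0,0.4]],[[-85,-255,-60],[0,0,0.46]],[[-90,-276,-80],[0,0,0.46]],[[-90,-276,-80],[0,0,0.46]]]}}

```text
clock: 12.58
position: [0.4395, -0.3135, 0.121]
tool_rot: [-3.139, -0.003, 2.029]
force: [0.0, -0.0, 0.3]
grip_width: 0.05
```

```bash
python3 bars.py b2 wrist side
```

```text
[ 0.43950851 -0.31346146  0.12097289] 12.575
wrist 0.67 [323.7, 206.2] 2020 rect [ 441.4 -313.7] [23. 62.] long axis deg -63.0 centroid [ 0.441  -0.3126]
side 0.64 [271.1, 358.0] 439 rect [ 440.6 -316. ] [26. 67.] long axis deg -66.6 centroid [ 0.4402 -0.3163]
side 0.61 [295.4, 226.8] 39 rect [533.6   6.4] [17. 18.] long axis deg -11.4 centroid [0.5336 0.0069]
```

View pics/b2wrist.png

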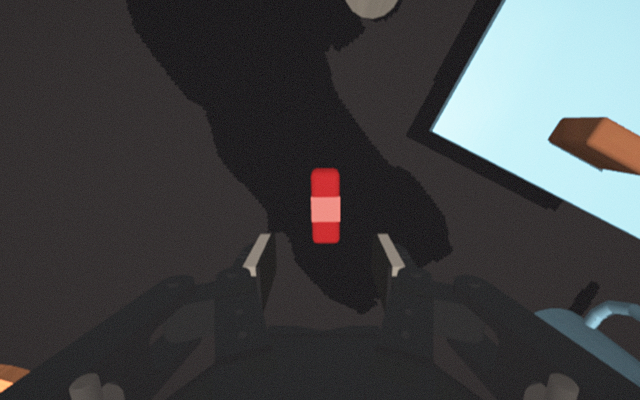

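>>> {"fn": "move_arm", "kwargs": {"motion": [[[2,0,-40],[0,0,0.01]],[[2,0,-75],[0,0,0.01]],[[2,0,-90],[0,0,0.01]],[[2,0,-90],[0,0,0.01]]]}}

```text
clock: 13.28
position: [0.4432, -0.3125, 0.0333]
tool_rot: [-3.141, -0.001, 2.042]
force: [0.9, -0.1, 0.2]
grip_width: 0.05
```

>>> {"fn": "move_arm", "kwargs": {"motion": [[[0,0,0],[0,0,0]],[[0,0,0],[0,0,0]],[[0,0,0],[0,0,0]],[[0,0,0],[0,0,0]],[[0,0,30],[0,0,0]],[[0,0,80],[0,0,0]],[[0,0,130],[0,0,0]],[[0,0,150],[0,0,0]]], "jaw": 10}}

```text
clock: 14.28
position: [0.4438, -0.3136, 0.1871]
tool_rot: [3.139, 0.004, 2.04]
force: [-0.8, -0.3, -1.0]
grip_width: 0.0205
```

>>> {"fn": "move_arm", "kwargs": {"motion": [[[15,40,10],[0,0,-0.06]],[[32,90,12],[0,0,-0.15]],[[52,145,12],[0,0,-0.25]],[[74,200,12],[0,0,-0.35]],[[96,255,12],[0,0,-0.45]],[[111,290,5],[0,0,-0.47]],[[111,296,-30],[0,0,-0.47]],[[111,296,-75],[0,0,-0.47]],[[111,296,-103],[0,0,-0.47]],[[111,296,-103],[0,0,-0.47]]]}}

```text
clock: 15.52
position: [0.5532, -0.017, 0.0796]
tool_rot: [-3.139, 0.0, 1.571]
force: [0.2, -0.1, -0.8]
grip_width: 0.0211
```

>>> {"fn": "move_arm", "kwargs": {"motion": [[[0,0,0],[0,0,0]],[[0,0,0],[0,0,0]],[[0,0,0],[0,0,0]],[[0,0,40],[0,0,0]],[[0,0,90],[0,0,0]],[[0,0,150],[0,0,0]],[[0,0,190],[0,0,0]],[[0,0,190],[0,0,0]]], "jaw": 40}}

```text
clock: 16.52
position: [0.5551, -0.0171, 0.2737]
tool_rot: [3.136, -0.0, 1.57]
force: [0.3, -0.2, 0.6]
grip_width: 0.0401
```

```bash
python3 - <<'E'
from h import *
print(observe()["qpos"].round(3), observe()["position"])
s=cam("wrist"); save(s,"w4"); save(cam("scene"),"s4"); save(cam("side"),"d4")
E
```

```text
[-0.037  0.389 -0.053  1.769  0.024  0.978 -0.099] [ 0.5551353  -0.01708199  0.27373451]
```

View pics/w4.png

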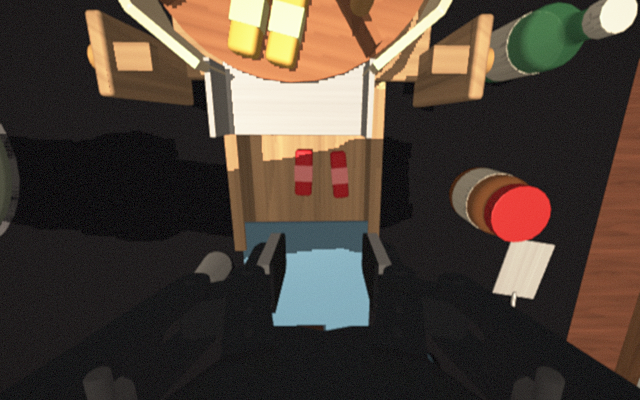

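View pics/d4.png

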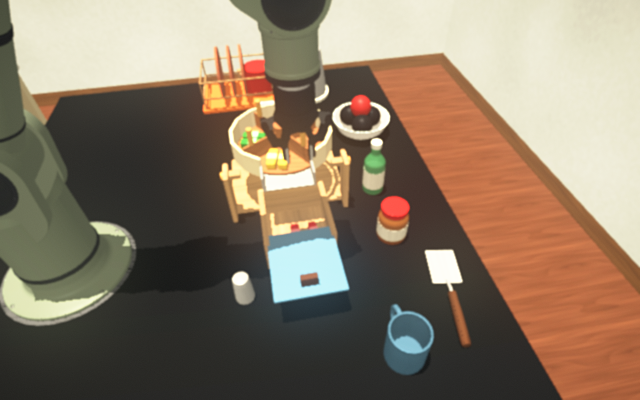

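View pics/s4.png

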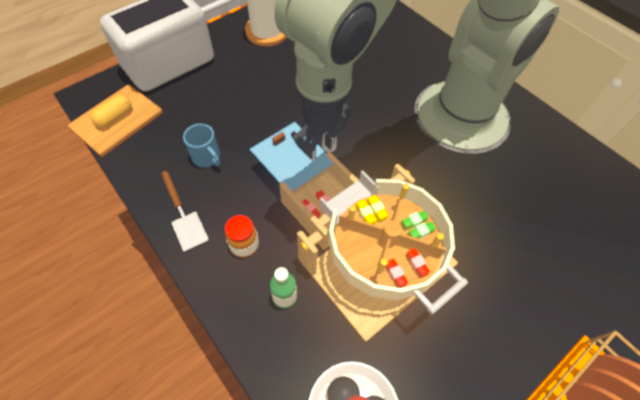

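>>> {"fn": "move_arm", "kwargs": {"motion": [[[2,15,15],[0,0,0.17]],[[6,40,20],[0,0,0.35]],[[11,68,20],[0,0,0.53]],[[16,96,20],[0,0,0.71]],[[22,124,20],[0,0,0.89]],[[28,152,20],[0,0,1.07]],[[34,180,20],[0,0,1.25]],[[40,206,20],[0,0,1.43]],[[45,230,20],[0,0,1.61]],[[50,250,20],[0,0,1.79]],[[52,263,20],[0,0,1.96]],[[52,263,20],[0,0,2.13]]]}}

```text
clock: 18.18
position: [0.6054, 0.2472, 0.2886]
tool_rot: [3.14, -0.002, -2.575]
force: [-1.0, 0.1, -0.3]
grip_width: 0.04
```

```bash
python3 - <<'E'
from h import *
o=observe();print(o["qpos"].round(3), o["position"],o["tool_rot"])
s=cam("wrist"); save(s,"w5"); 
a=.562
P=[.5314+.09*np.cos(a),.1978+.09*np.sin(a),.225]
print(P,proj(s,P))
save(cam("side"),"d5")
E
```

```text
[-0.126  0.591 -0.561  1.457  0.324  1.189  1.405] [0.60536691 0.24715241 0.28862971] [ 3.14025765e+00 -2.02736447e-03 -2.57507422e+00]
[np.float64(0.6075571940334549), np.float64(0.24575916801770759), 0.225] [[318.43276461 223.00026211]]
```

View pics/w5.png

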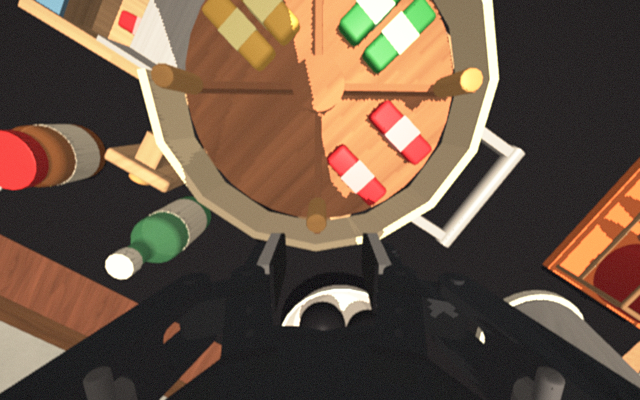

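>>> {"fn": "move_arm", "kwargs": {"motion": [[[2,-1,-30],[0,0,0]],[[2,-1,-60],[0,0,0]],[[2,-1,-73],[0,0,0]],[[2,-1,-73],[0,0,0]]]}}

```text
clock: 18.77
position: [0.6077, 0.2448, 0.2167]
tool_rot: [3.141, -0.001, -2.584]
force: [-0.4, -0.7, -1.2]
grip_width: 0.0402
```

>>> {"fn": "move_arm", "kwargs": {"motion": [[[0,0,0],[0,0,0]],[[0,0,0],[0,0,0]],[[0,0,0],[0,0,0]],[[0,0,0],[0,0,0]]], "jaw": 18, "grip_force": 20}}

```text
clock: 19.27
position: [0.6081, 0.245, 0.2176]
tool_rot: [-3.141, 0.0, -2.583]
force: [-0.4, 0.2, 0.3]
grip_width: 0.0181
```

```bash
python3 - <<'E'
import numpy as np
p=np.array([76.5,47.3])
for s0 in (0,84):
    a0=np.radians(-s0); R=lambda a:np.array([[np.cos(a),-np.sin(a)],[np.sin(a),np.cos(a)]])
    for k in range(1,13):
        a=a0-np.radians(7*k); d=R(a)@p-R(a0)@p
        print([[int(round(d[0])),int(round(d[1])),0],[0,0,round(-np.radians(7*k),3)]],end=", ")
    print()
E
```

```text
[[5, -10, 0], [0, 0, np.float64(-0.122)]], [[9, -20, 0], [0, 0, np.float64(-0.244)]], [[12, -31, 0], [0, 0, np.float64(-0.367)]], [[13, -41, 0], [0, 0, np.float64(-0.489)]], [[13, -52, 0], [0, 0, np.float64(-0.611)]], [[12, -63, 0], [0, 0, np.float64(-0.733)]], [[9, -74, 0], [0, 0, np.float64(-0.855)]], [[5, -84, 0], [0, 0, np.float64(-0.977)]], [[0, -94, 0], [0, 0, np.float64(-1.1)]], [[-6, -103, 0], [0, 0, np.float64(-1.222)]], [[-13, -111, 0], [0, 0, np.float64(-1.344)]], [[-21, -118, 0], [0, 0, np.float64(-1.466)]], 
[[-9, -6, 0], [0, 0, np.float64(-0.122)]], [[-19, -11, 0], [0, 0, np.float64(-0.244)]], [[-29, -15, 0], [0, 0, np.float64(-0.367)]], [[-40, -18, 0], [0, 0, np.float64(-0.489)]], [[-51, -19, 0], [0, 0, np.float64(-0.611)]], [[-62, -19, 0], [0, 0, np.float64(-0.733)]], [[-73, -17, 0], [0, 0, np.float64(-0.855)]], [[-83, -14, 0], [0, 0, np.float64(-0.977)]], [[-93, -10, 0], [0, 0, np.float64(-1.1)]], [[-103, -5, 0], [0, 0, np.float64(-1.222)]], [[-112, 2, 0], [0, 0, np.float64(-1.344)]], [[-120, 9, 0], [0, 0, np.float64(-1.466)]],
```

>>> {"fn": "move_arm", "kwargs": {"motion": [[[5,-10,0],[0,0,-0.122]],[[9,-20,0],[0,0,-0.244]],[[12,-31,0],[0,0,-0.367]],[[13,-41,0],[0,0,-0.489]],[[13,-52,0],[0,0,-0.611]],[[12,-63,0],[0,0,-0.733]],[[9,-74,0],[0,0,-0.855]],[[5,-84,0],[0,0,-0.977]],[[0,-94,0],[0,0,-1.1]],[[-6,-103,0],[0,0,-1.222]],[[-13,-111,0],[0,0,-1.344]],[[-21,-118,0],[0,0,-1.466]]]}}

```text
clock: 20.78
position: [0.5869, 0.1268, 0.2174]
tool_rot: [3.141, 0.0, 2.231]
force: [0.3, 0.9, 0.9]
grip_width: 0.0181
```

```bash
python3 - <<'E'
from h import *
o=observe();print(o["qpos"].round(3), o["position"],o["tool_rot"])
save(cam("scene"),"s6")
E
```

```text
[-0.183  0.529 -0.184  1.7    0.116  0.923  0.247] [0.58685949 0.12675682 0.2174478 ] [3.14124057e+00 3.02877882e-05 2.23057427e+00]
```

View pics/s6.png

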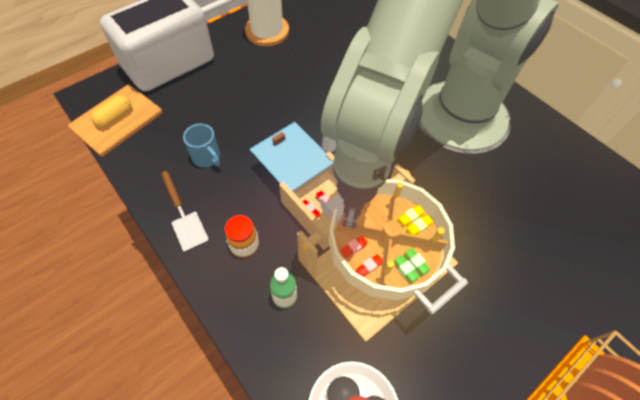

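>>> {"fn": "move_arm", "kwargs": {"motion": [[[-9,-6,0],[0,0,-0.122]],[[-19,-11,0],[0,0,-0.244]],[[-29,-15,0],[0,0,-0.367]],[[-40,-18,0],[0,0,-0.489]],[[-51,-19,0],[0,0,-0.611]],[[-62,-19,0],[0,0,-0.733]],[[-73,-17,0],[0,0,-0.855]],[[-83,-14,0],[0,0,-0.977]],[[-93,-10,0],[0,0,-1.1]],[[-103,-5,0],[0,0,-1.222]],[[-112,2,0],[0,0,-1.344]],[[-120,9,0],[0,0,-1.466]]]}}

```text
clock: 22.32
position: [0.4669, 0.1365, 0.2175]
tool_rot: [3.142, -0.0, 0.767]
force: [1.3, -0.5, 0.4]
grip_width: 0.0179
```

>>> {"fn": "move_arm", "kwargs": {"motion": [[[0,0,0],[0,0,0]],[[0,0,0],[0,0,0]],[[0,0,40],[0,0,0]],[[0,0,90],[0,0,0]],[[0,0,110],[0,0,0]],[[0,0,110],[0,0,0]]], "jaw": 30}}

```text
clock: 23.08
position: [0.4678, 0.1357, 0.3285]
tool_rot: [3.141, -0.002, 0.77]
force: [0.8, 0.3, 0.2]
grip_width: 0.03
```

```bash
python3 - <<'E'
from h import *
o=observe();print(o["qpos"].round(3), o["position"],o["tool_rot"])
f=cam("scene");save(f,"s7"); a=f["frame"][140:340,260:500,::-1]; cv2.imwrite("pics/s7z.png",cv2.resize(a,(720,600),interpolation=cv2.INTER_CUBIC))
f=cam("wrist");save(f,"w7")
for d in (-5,0,5):
  print(d,[proj(f,[.5314+.09*np.cos(np.radians(x+d)),.1978+.09*np.sin(np.radians(x+d)),.225])[0].round(0).tolist() for x in (225,315)])
E
```

```text
[-0.55   0.221  0.175  1.869 -0.044  1.053 -1.158] [0.46778048 0.1357449  0.3285473 ] [ 3.14062186e+00 -2.46449942e-03  7.70430587e-01]
-5 [[316.0, 208.0], [450.0, 97.0]]
0 [[326.0, 208.0], [451.0, 85.0]]
5 [[336.0, 207.0], [452.0, 73.0]]
```

View pics/s7z.png

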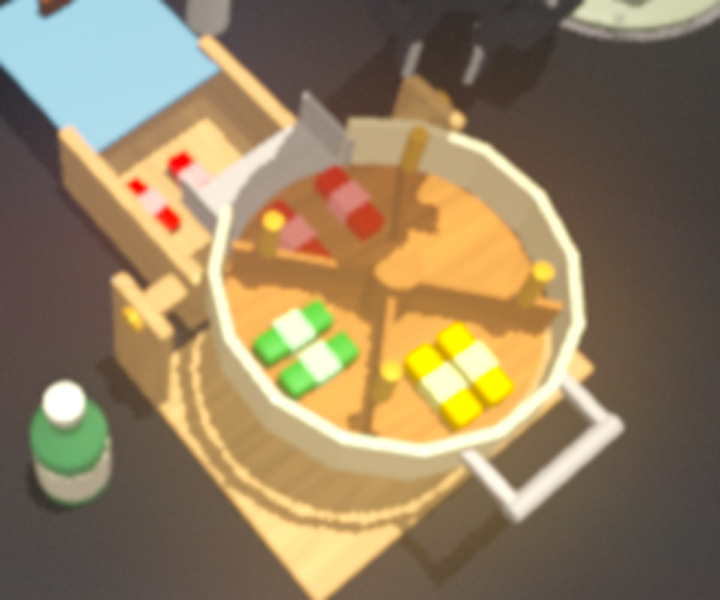

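View pics/w7.png

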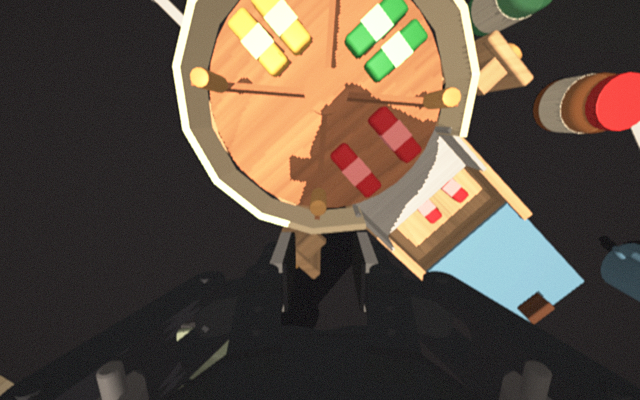

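>>> {"fn": "move_arm", "kwargs": {"motion": [[[-5,4,-40],[0,0,-0.067]],[[-5,4,-80],[0,0,-0.067]],[[-5,4,-112],[0,0,-0.067]],[[-5,4,-112],[0,0,-0.067]]]}}

```text
clock: 23.68
position: [0.4607, 0.1393, 0.213]
tool_rot: [-3.14, 0.005, 0.702]
force: [-0.2, 0.2, 0.8]
grip_width: 0.03
```

>>> {"fn": "move_arm", "kwargs": {"motion": [[[0,0,0],[0,0,0]],[[0,0,0],[0,0,0]],[[0,0,0],[0,0,0]],[[2,-2,0],[0,0,0.03]],[[4,-4,0],[0,0,0.06]],[[5,-5,0],[0,0,0.08]],[[5,-5,0],[0,0,0.08]]], "jaw": 10}}

```text
clock: 24.55
position: [0.467, 0.1343, 0.2156]
tool_rot: [3.142, 0.0, 0.783]
force: [-4.4, -4.8, 6.5]
grip_width: 0.013
```

>>> {"fn": "move_arm", "kwargs": {"motion": [[[0,0,0],[0,0,0]],[[0,0,0],[0,0,0]],[[0,0,0],[0,0,0]],[[0,0,40],[0,0,0]],[[0,0,90],[0,0,0]],[[0,0,110],[0,0,0]],[[0,0,110],[0,0,0]]], "jaw": 30}}

```text
clock: 25.42
position: [0.4675, 0.1352, 0.3265]
tool_rot: [3.141, -0.003, 0.782]
force: [-0.3, -0.3, -0.7]
grip_width: 0.0297
```

```bash
python3 - <<'E'
from h import *
o=observe();print(o["qpos"].round(3), o["position"],o["tool_rot"])
f=cam("scene");save(f,"s8"); a=f["frame"][140:340,260:500,::-1]; cv2.imwrite("pics/s8z.png",cv2.resize(a,(720,600),interpolation=cv2.INTER_CUBIC))
for d in (-5,0,5):
  print(d,[proj(f,[.5314+.09*np.cos(np.radians(x+d)),.1978+.09*np.sin(np.radians(x+d)),.225])[0].round(1).tolist() for x in (45,135,225,315)])
f=cam("wrist");save(f,"w8")
for d in (-5,0,5):
  print(d,[proj(f,[.5314+.09*np.cos(np.radians(x+d)),.1978+.09*np.sin(np.radians(x+d)),.225])[0].round(0).tolist() for x in (225,315)])
E
```

```text
[-0.542  0.222  0.166  1.872 -0.042  1.048 -1.147] [0.46749233 0.13522395 0.32652143] [ 3.14075999e+00 -2.61048978e-03  7.82071943e-01]
-5 [[390.9, 262.9], [441.1, 229.6], [399.9, 183.9], [351.1, 213.0]]
0 [[395.1, 263.5], [441.1, 226.1], [396.2, 183.4], [350.6, 216.4]]
5 [[399.2, 263.8], [440.7, 222.6], [392.4, 183.1], [350.5, 219.9]]
-5 [[316.0, 208.0], [452.0, 97.0]]
0 [[326.0, 208.0], [454.0, 85.0]]
5 [[336.0, 208.0], [454.0, 73.0]]
```

View pics/w8.png

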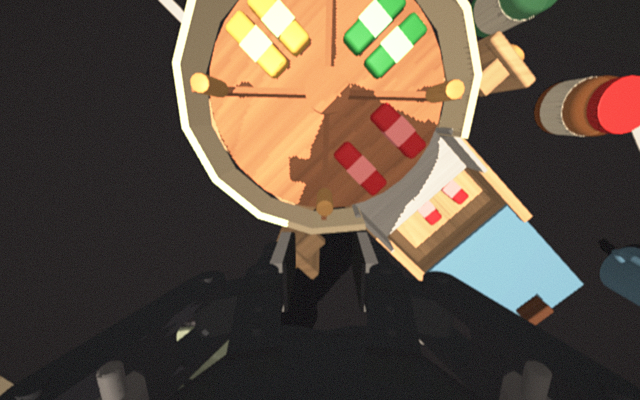

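View pics/s8z.png

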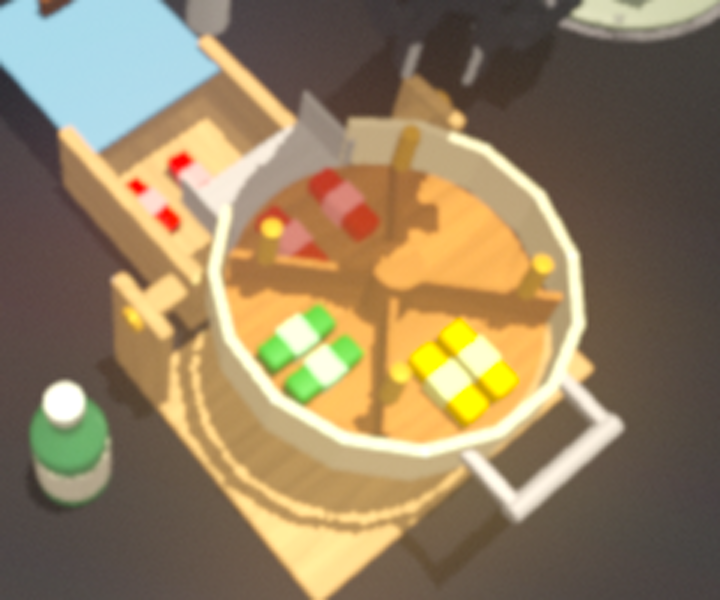

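>>> {"fn": "move_arm", "kwargs": {"motion": [[[5,30,0],[0,0,-0.14]],[[14,70,0],[0,0,-0.3]],[[24,110,0],[0,0,-0.45]],[[34,150,-5],[0,0,-0.6]],[[46,185,-15],[0,0,-0.72]],[[57,212,-25],[0,0,-0.78]],[[64,228,-40],[0,0,-0.783]],[[64,228,-50],[0,0,-0.783]],[[64,228,-50],[0,0,-0.783]]]}}

```text
clock: 26.65
position: [0.5306, 0.3619, 0.274]
tool_rot: [3.14, 0.002, -0.002]
force: [0.2, -0.2, -0.1]
grip_width: 0.0303
```

```bash
python3 - <<'E'
from h import *
o=observe();print(o["qpos"].round(3), o["position"],o["tool_rot"])
f=cam("wrist");save(f,"w9")
print(proj(f,[[.4915,.363,.16],[.5715,.363,.16],[.5314,.370,.16],[.5314,.356,.16]]).round(0))
f=cam("scene");save(f,"s9")
f=cam("side");save(f,"d9")
E
```

```text
[-0.843  0.545  0.233  1.539 -0.136  1.076 -2.149] [0.53055553 0.36186204 0.27399774] [ 3.13981043e+00  1.69862475e-03 -1.69452676e-03]
[[323. 245.]
 [323. 152.]
 [315. 201.]
 [332. 201.]]
```

View pics/w9.png

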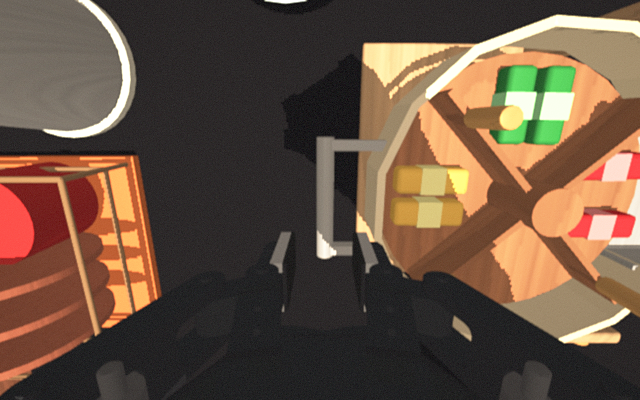

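View pics/s9.png

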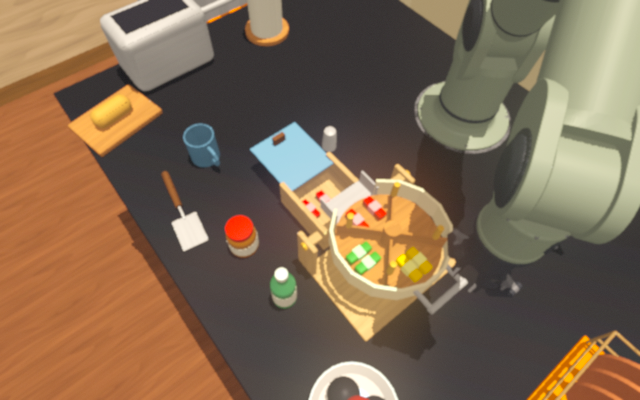

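>>> {"fn": "move_arm", "kwargs": {"motion": [[[1,1,-40],[0,0,0]],[[1,1,-75],[0,0,0]],[[1,1,-100],[0,0,0]],[[1,1,-108],[0,0,0]],[[1,1,-108],[0,0,0]]]}}

```text
clock: 27.42
position: [0.5322, 0.3639, 0.1679]
tool_rot: [-3.141, -0.0, -0.001]
force: [0.9, -0.0, 0.2]
grip_width: 0.0298
```

>>> {"fn": "move_arm", "kwargs": {"motion": [[[0,0,0],[0,0,0]],[[0,0,0],[0,0,0]],[[0,0,0],[0,0,0]],[[0,0,0],[0,0,0]]], "jaw": 6, "grip_force": 40}}

```text
clock: 27.92
position: [0.5326, 0.361, 0.1686]
tool_rot: [3.138, 0.0, -0.003]
force: [-4.1, -17.3, 10.4]
grip_width: 0.013
```

```bash
python3 - <<'E'
import numpy as np
f0=np.arctan2(25,265)
P=lambda t:266*np.array([np.cos(f0+t),np.sin(f0+t)])
for a,b in ((0,.36),(.36,.72)):
    for k in range(1,13):
        d=P(a+(b-a)*k/12)-P(a); print([[0,int(round(d[0])),int(round(d[1]))],[0,0,0]],end=", ")
    print()
E
```

```text
[[0, -1, 8], [0, 0, 0]], [[0, -2, 16], [0, 0, 0]], [[0, -3, 24], [0, 0, 0]], [[0, -5, 32], [0, 0, 0]], [[0, -7, 39], [0, 0, 0]], [[0, -9, 47], [0, 0, 0]], [[0, -11, 55], [0, 0, 0]], [[0, -14, 62], [0, 0, 0]], [[0, -16, 70], [0, 0, 0]], [[0, -19, 77], [0, 0, 0]], [[0, -22, 84], [0, 0, 0]], [[0, -26, 92], [0, 0, 0]], 
[[0, -4, 7], [0, 0, 0]], [[0, -7, 14], [0, 0, 0]], [[0, -11, 21], [0, 0, 0]], [[0, -16, 28], [0, 0, 0]], [[0, -20, 34], [0, 0, 0]], [[0, -25, 41], [0, 0, 0]], [[0, -30, 47], [0, 0, 0]], [[0, -35, 53], [0, 0, 0]], [[0, -40, 60], [0, 0, 0]], [[0, -45, 65], [0, 0, 0]], [[0, -51, 71], [0, 0, 0]], [[0, -56, 77], [0, 0, 0]],
```

Adding −3 mm in y to the first call to relieve the side force.

>>> {"fn": "move_arm", "kwargs": {"motion": [[[0,-3,8],[0,0,0]],[[0,-5,16],[0,0,0]],[[0,-6,24],[0,0,0]],[[0,-8,32],[0,0,0]],[[0,-10,39],[0,0,0]],[[0,-12,47],[0,0,0]],[[0,-14,55],[0,0,0]],[[0,-17,62],[0,0,0]],[[0,-19,70],[0,0,0]],[[0,-22,77],[0,0,0]],[[0,-25,84],[0,0,0]],[[0,-29,92],[0,0,0]]]}}

```text
clock: 29.42
position: [0.5323, 0.336, 0.2604]
tool_rot: [-3.139, -0.002, -0.001]
force: [5.5, 5.9, -7.8]
grip_width: 0.0123
```

```bash
python3 - <<'E'
from h import *
o=observe();print(o["qpos"].round(3), o["position"],o["tool_rot"],o["force"])
f=cam("scene");save(f,"s10")
E
```

```text
[-0.811  0.534  0.231  1.595 -0.138  1.026 -2.111] [0.53225515 0.33602425 0.26039172] [-3.13944391e+00 -1.54526430e-03 -5.60854922e-04] [ 5.46629709  5.86147274 -7.77056511]
```

View pics/s10.png

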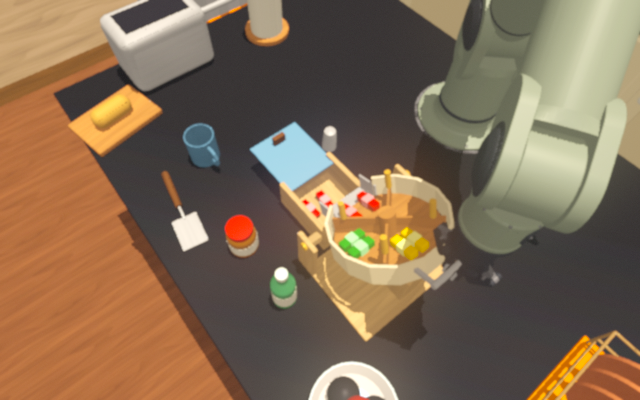

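>>> {"fn": "move_arm", "kwargs": {"motion": [[[0,-4,7],[0,0,0]],[[0,-7,14],[0,0,0]],[[0,-11,21],[0,0,0]],[[0,-16,28],[0,0,0]],[[0,-20,34],[0,0,0]],[[0,-25,41],[0,0,0]],[[0,-30,47],[0,0,0]],[[0,-35,53],[0,0,0]],[[0,-40,60],[0,0,0]],[[0,-45,65],[0,0,0]],[[0,-51,71],[0,0,0]],[[0,-51,71],[0,0,0]]]}}

```text
clock: 30.98
position: [0.532, 0.2869, 0.333]
tool_rot: [-3.136, -0.003, 0.001]
force: [-2.3, 11.7, 14.5]
grip_width: 0.0124
```

```bash
python3 - <<'E'
from h import *
o=observe();print(o["qpos"].round(3), o["position"],o["tool_rot"],o["force"])
f=cam("scene");save(f,"s11"); a=f["frame"][120:320,240:480,::-1]; cv2.imwrite("pics/s11z.png",cv2.resize(a,(720,600),interpolation=cv2.INTER_CUBIC))
f=cam("side");save(f,"d11")
E
```

```text
[-0.768  0.426  0.254  1.577 -0.118  1.148 -2.057] [0.53198643 0.28690403 0.33299611] [-3.13553862e+00 -3.01035704e-03  9.16676084e-04] [-2.32043832 11.67221718 14.47064274]
```

View pics/s11z.png

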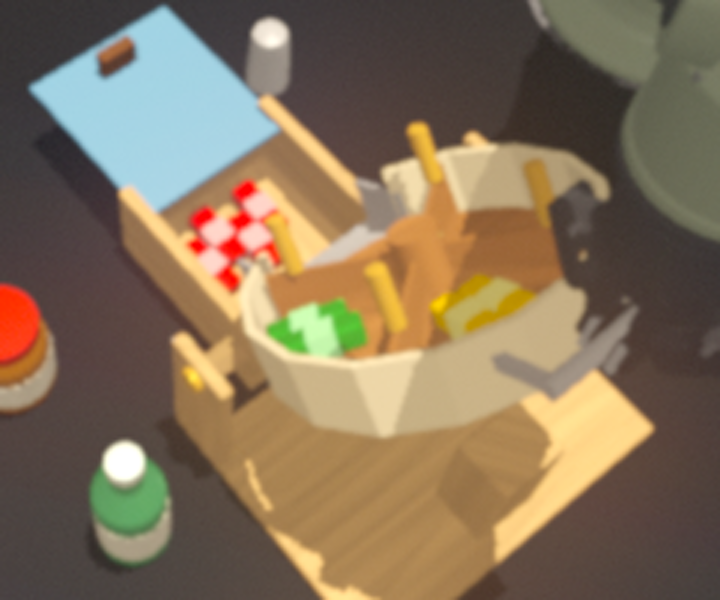

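View pics/d11.png

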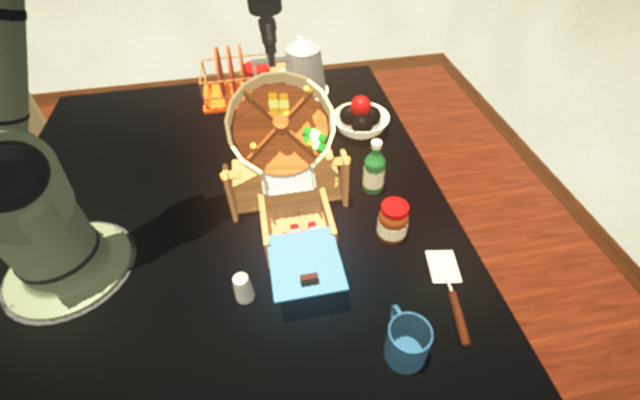

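```bash
python3 - <<'E'
import numpy as np
f0=np.arctan2(25,265)
P=lambda t:266*np.array([np.cos(f0+t),np.sin(f0+t)])
print(P(.68)-P(0))
for a,b in ((.68,.34),(.34,0)):
    for k in range(1,13):
        d=P(a+(b-a)*k/12)-P(a); print([[0,int(round(d[0])),int(round(d[1]))],[0,0,0]],end=", ")
    print()
E
```

```text
[-74.61350921 160.96258468]
[[0, 5, -5], [0, 0, 0]], [[0, 10, -11], [0, 0, 0]], [[0, 15, -17], [0, 0, 0]], [[0, 20, -23], [0, 0, 0]], [[0, 24, -29], [0, 0, 0]], [[0, 29, -35], [0, 0, 0]], [[0, 33, -41], [0, 0, 0]], [[0, 37, -48], [0, 0, 0]], [[0, 41, -54], [0, 0, 0]], [[0, 44, -61], [0, 0, 0]], [[0, 48, -67], [0, 0, 0]], [[0, 51, -74], [0, 0, 0]], 
[[0, 3, -7], [0, 0, 0]], [[0, 6, -14], [0, 0, 0]], [[0, 9, -21], [0, 0, 0]], [[0, 11, -28], [0, 0, 0]], [[0, 13, -35], [0, 0, 0]], [[0, 15, -42], [0, 0, 0]], [[0, 17, -50], [0, 0, 0]], [[0, 19, -57], [0, 0, 0]], [[0, 20, -64], [0, 0, 0]], [[0, 22, -72], [0, 0, 0]], [[0, 23, -79], [0, 0, 0]], [[0, 23, -87], [0, 0, 0]],
```

>>> {"fn": "move_arm", "kwargs": {"motion": [[[0,5,-5],[0,0,0]],[[0,10,-11],[0,0,0]],[[0,15,-17],[0,0,0]],[[0,20,-23],[0,0,0]],[[0,24,-29],[0,0,0]],[[0,29,-35],[0,0,0]],[[0,33,-41],[0,0,0]],[[0,37,-48],[0,0,0]],[[0,41,-54],[0,0,0]],[[0,44,-61],[0,0,0]],[[0,48,-67],[0,0,0]],[[0,51,-74],[0,0,0]]]}}

```text
clock: 32.58
position: [0.5323, 0.3371, 0.258]
tool_rot: [-3.138, -0.003, 0.0]
force: [1.4, 7.6, 7.1]
grip_width: 0.0121
```

>>> {"fn": "move_arm", "kwargs": {"motion": [[[0,3,-7],[0,0,0]],[[0,6,-14],[0,0,0]],[[0,9,-21],[0,0,0]],[[0,11,-28],[0,0,0]],[[0,13,-35],[0,0,0]],[[0,15,-42],[0,0,0]],[[0,17,-50],[0,0,0]],[[0,19,-57],[0,0,0]],[[0,20,-64],[0,0,0]],[[0,22,-72],[0,0,0]],[[0,23,-79],[0,0,0]],[[0,23,-87],[0,0,0]]]}}

```text
clock: 34.08
position: [0.5325, 0.3604, 0.1707]
tool_rot: [-3.138, -0.003, 0.0]
force: [3.8, 12.9, 3.0]
grip_width: 0.0125
```

>>> {"fn": "move_arm", "kwargs": {"motion": [[[0,0,-2],[0,0,0]],[[0,0,-4],[0,0,0]],[[0,0,-5],[0,0,0]],[[0,0,-5],[0,0,0]]]}}

```text
clock: 34.58
position: [0.5327, 0.3607, 0.1681]
tool_rot: [-3.136, -0.003, 0.0]
force: [-7.6, 3.3, 35.5]
grip_width: 0.012
```

```bash
python3 - <<'E'
from h import *
f=cam("scene");save(f,"s12"); a=f["frame"][120:320,240:480,::-1]; cv2.imwrite("pics/s12z.png",cv2.resize(a,(720,600),interpolation=cv2.INTER_CUBIC))
E
```

```text
(no output)
```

View pics/s12z.png

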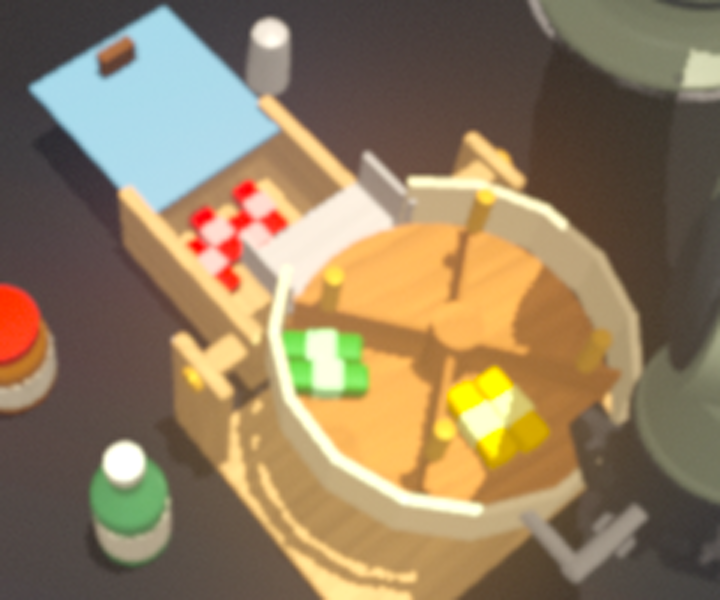

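>>> {"fn": "move_arm", "kwargs": {"motion": [[[0,0,3],[0,0,0]],[[0,0,4],[0,0,0]],[[0,0,4],[0,0,0]]], "jaw": 30}}

```text
clock: 35.0
position: [0.5319, 0.3579, 0.1683]
tool_rot: [3.142, 0.0, -0.001]
force: [-0.3, 0.2, -0.5]
grip_width: 0.03
```

>>> {"fn": "move_arm", "kwargs": {"motion": [[[0,0,0],[0,0,0]],[[0,0,30],[0,0,0]],[[0,0,70],[0,0,0]],[[0,0,115],[0,0,0]],[[0,-40,135],[0,0,0.15]],[[0,-90,140],[0,0,0.33]],[[0,-140,140],[0,0,0.51]],[[0,-190,140],[0,0,0.69]],[[0,-240,140],[0,0,0.87]],[[0,-290,140],[0,0,1.05]],[[0,-340,135],[0,0,1.23]],[[0,-380,130],[0,0,1.41]]]}}

```text
clock: 36.5
position: [0.5317, -0.0241, 0.2982]
tool_rot: [3.142, 0.0, 1.414]
force: [0.9, -0.9, -0.4]
grip_width: 0.0302
```

```bash
python3 - <<'E'
from h import *
o=observe(); print(o["position"],o["tool_rot"],o["clock"],o["force"])
f=cam("scene");save(f,"s13"); a=f["frame"][120:320,240:480,::-1]; cv2.imwrite("pics/s13z.png",cv2.resize(a,(720,600),interpolation=cv2.INTER_CUBIC))
f=cam("wrist");save(f,"w13")
f=cam("side");save(f,"d13")
E
```

```text
[ 0.53172858 -0.02411508  0.29819588] [3.14151089e+00 2.47346456e-04 1.41372996e+00] 36.5 [ 0.93028214 -0.90289876 -0.37232219]
```

View pics/w13.png

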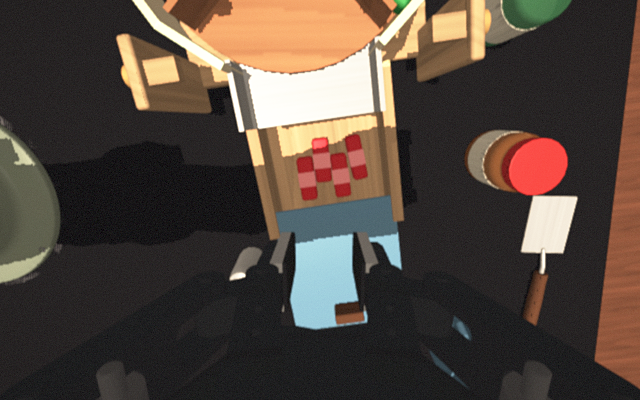

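View pics/s13.png

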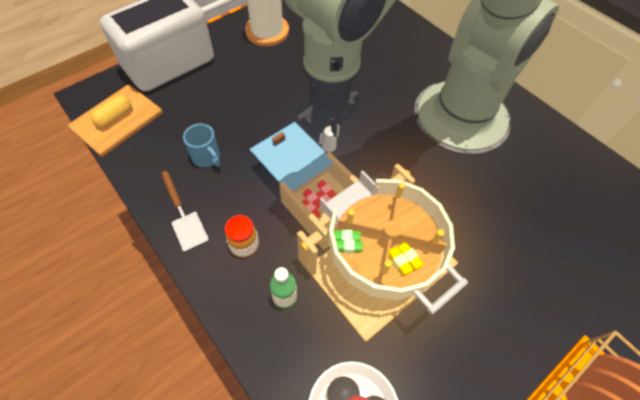

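View pics/d13.png

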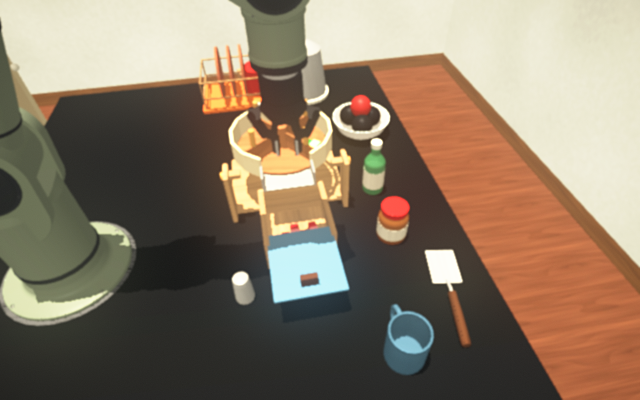

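```bash
python3 - <<'E'
from h import *
for n in ("scene","side"):
  f=cam(n)
  im=cv2.cvtColor(f["frame"],cv2.COLOR_RGB2HSV)
  m=(((im[...,0]<6)|(im[...,0]>174))&(im[...,1]>150)&(im[...,2]>50)).astype(np.uint8)
  k,l,st,c=cv2.connectedComponentsWithStats(m)
  for i in range(1,k):
    if st[i,4]>8: print(n,c[i].round(),st[i,4],toz(f,c[i],.01)[0].round(3))
f=cam("wrist");a=f["frame"][110:230,230:430,::-1]; cv2.imwrite("pics/w14z.png",cv2.resize(a,(800,480),interpolation=cv2.INTER_CUBIC))
E
```

```text
scene [321. 184.] 38 [ 0.503 -0.064  0.01 ]
scene [307. 192.] 45 [ 0.549 -0.066  0.01 ]
scene [317. 202.] 124 [ 0.546 -0.025  0.01 ]
scene [330. 194.] 42 [ 0.502 -0.024  0.01 ]
scene [305. 202.] 24 [ 0.57  -0.046  0.01 ]
scene [239. 227.] 254 [ 0.749 -0.091  0.01 ]
scene [357. 398.] 46 [0.774 0.389 0.01 ]
side [250.  70.] 146 [0.466 0.889 0.01 ]
side [253.  86.] 168 [0.471 0.756 0.01 ]
side [360. 105.] 334 [0.836 0.537 0.01 ]
side [395. 207.] 572 [0.799 0.03  0.01 ]
side [312. 224.] 25 [0.576 0.014 0.01 ]
side [294. 226.] 26 [0.53  0.015 0.01 ]
```

View pics/w14z.png

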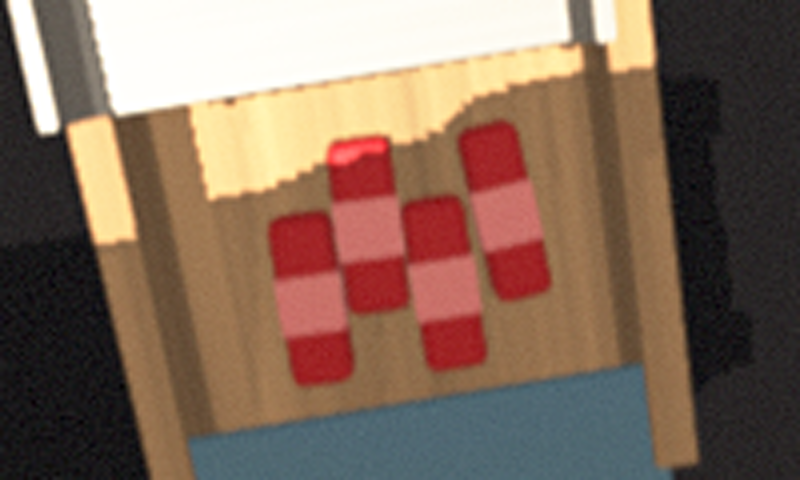

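>>> {"fn": "move_arm", "kwargs": {"motion": [[[2,-45,-10],[0,0,0.08]],[[4,-95,-30],[0,0,0.157]],[[6,-145,-60],[0,0,0.157]],[[6,-175,-100],[0,0,0.157]],[[6,-179,-140],[0,0,0.157]],[[6,-179,-170],[0,0,0.157]],[[6,-179,-183],[0,0,0.157]],[[6,-179,-183],[0,0,0.157]]], "jaw": 60}}

```text
clock: 37.8
position: [0.5382, -0.2002, 0.1152]
tool_rot: [-3.141, -0.0, 1.566]
force: [1.1, -0.3, 0.4]
grip_width: 0.0598
```

>>> {"fn": "move_arm", "kwargs": {"motion": [[[0,0,0],[0,0,0]],[[0,0,0],[0,0,0]],[[0,0,0],[0,0,0]],[[0,0,1],[0,0,0]],[[0,0,1],[0,0,0]]], "jaw": 10, "grip_force": 50}}

```text
clock: 38.42
position: [0.538, -0.201, 0.1168]
tool_rot: [3.141, 0.0, 1.566]
force: [-4.2, 0.6, 4.0]
grip_width: 0.0346
```

>>> {"fn": "move_arm", "kwargs": {"motion": [[[0,12,0],[0,0,0]],[[0,27,0],[0,0,0]],[[0,44,0],[0,0,0]],[[0,62,0],[0,0,0]],[[0,80,0],[0,0,0]],[[0,98,0],[0,0,0]],[[0,112,0],[0,0,0]],[[0,122,0],[0,0,0]],[[0,130,0],[0,0,0]],[[0,136,0],[0,0,0]],[[0,140,0],[0,0,0]],[[0,142,0],[0,0,0]]]}}

```text
clock: 39.92
position: [0.537, -0.0605, 0.1168]
tool_rot: [-3.14, 0.002, 1.565]
force: [-11.1, -20.3, 12.2]
grip_width: 0.0344
```

>>> {"fn": "move_arm", "kwargs": {"motion": [[[0,1,0],[0,0,0]],[[0,2,0],[0,0,0]],[[0,3,0],[0,0,0]],[[0,3,0],[0,0,0]]]}}

```text
clock: 40.42
position: [0.537, -0.0603, 0.1169]
tool_rot: [-3.141, 0.005, 1.562]
force: [-10.4, -28.8, 12.1]
grip_width: 0.0345
```

>>> {"fn": "move_arm", "kwargs": {"motion": [[[0,-3,0],[0,0,0]],[[0,-3,0],[0,0,0]],[[0,-3,0],[0,0,0]],[[0,-3,30],[0,0,0]],[[0,-10,80],[0,0,0]],[[0,-30,130],[0,0,0]],[[0,-60,170],[0,0,0]],[[0,-80,190],[0,0,0]],[[0,-80,190],[0,0,0]],[[0,-80,190],[0,0,0]]], "jaw": 60}}

```text
clock: 41.68
position: [0.5378, -0.1349, 0.3054]
tool_rot: [-3.141, -0.001, 1.567]
force: [-0.1, 0.6, -0.1]
grip_width: 0.0597
```

```bash
python3 - <<'E'
from h import *
o=observe(); print(o["position"],o["tool_rot"],o["clock"],o["force"])
f=cam("scene");save(f,"s15"); a=f["frame"][120:320,240:480,::-1]; cv2.imwrite("pics/s15z.png",cv2.resize(a,(720,600),interpolation=cv2.INTER_CUBIC))
f=cam("side");save(f,"d15");a=f["frame"][80:280,200:440,::-1]; cv2.imwrite("pics/d15z.png",cv2.resize(a,(720,600),interpolation=cv2.INTER_CUBIC))
f=cam("wrist");save(f,"w15")
E
```

```text
[ 0.53781583 -0.13490675  0.30543101] [-3.14055735e+00 -6.63791013e-04  1.56666770e+00] 41.675 [-0.09318126  0.60663219 -0.11792563]
```

View pics/s15z.png

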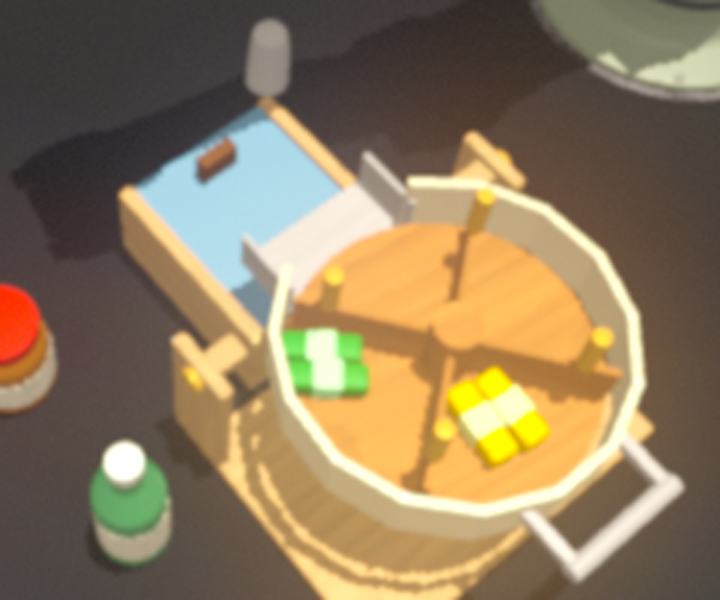

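View pics/d15z.png

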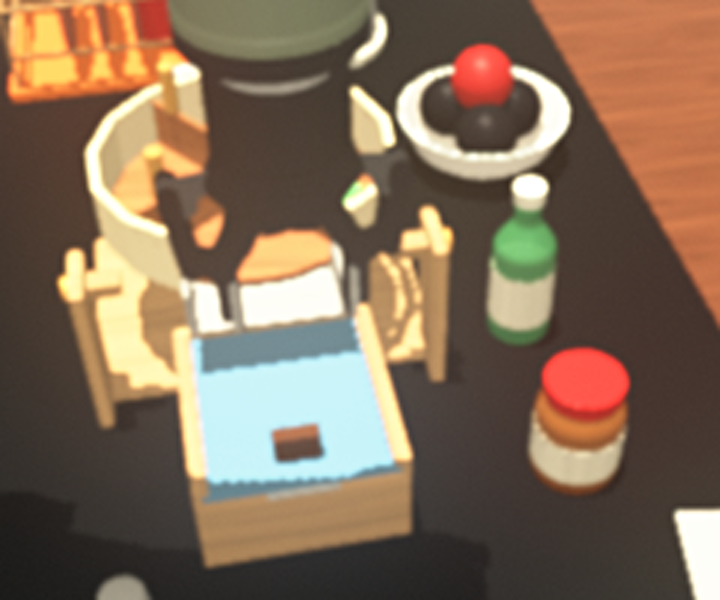

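View pics/w15.png

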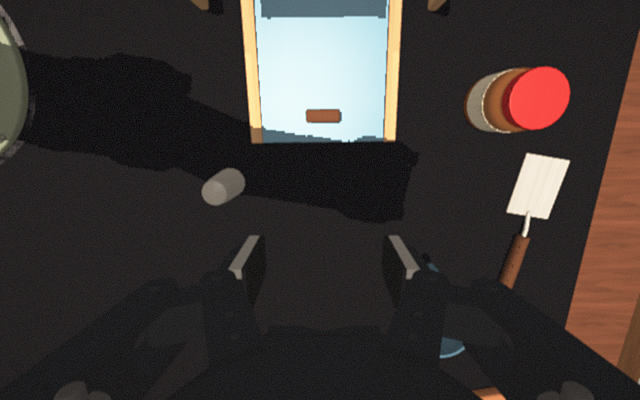

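```bash
python3 - <<'E'
import cv2,numpy as np
def reg(a,b,roi,lo,hi):
    x0,y0,x1,y1=roi; A=cv2.imread(a)[y0:y1,x0:x1].astype(float).sum(2); B=cv2.imread(b)[y0:y1,x0:x1].astype(float).sum(2)
    print(a,b,A.shape)
for n,a,b,roi in [("knob scene","s1","s15",(295,160,330,190)),("knob side","side0","d15",(285,212,315,245)),("knob side first hover","d1","d15",(285,212,315,245))]:
    out=[]
    for f in (a,b):
        im=cv2.imread(f"pics/{f}.png")[roi[1]:roi[3],roi[0]:roi[2]].astype(int)
        m=(im[...,2]>im[...,0]+5)&(im[...,2]<150)
        ys,xs=np.nonzero(m); out.append((xs.mean()+roi[0],ys.mean()+roi[1],m.sum()))
    print(n,np.round(out,1).tolist())
A=cv2.imread("pics/s1.png");B=cv2.imread("pics/s15.png")
for nm,(x0,y0,x1,y1) in {"handle":(405,265,475,318),"spout":(318,170,380,215),"mugjar":(180,120,300,310)}.items():
    s,r=cv2.phaseCorrelate(A[y0:y1,x0:x1].mean(2).astype(np.float32),B[y0:y1,x0:x1].mean(2).astype(np.float32)); print(nm,np.round(s,2),round(r,2))
E
```

```text
knob scene [[308.4, 169.4, 205.0], [311.3, 174.8, 50.0]]
knob side [[298.3, 227.3, 186.0], [298.7, 229.4, 90.0]]
knob side first hover [[298.4, 227.3, 176.0], [298.7, 229.4, 90.0]]
handle [-0.12 -0.  ] 0.91
spout [-0.29  0.51] 0.62
mugjar [-0.06 -0.09] 0.89
```

```bash
python3 - <<'E'
import cv2,numpy as np
t=[]
for f in ("side0","d15"):
    t.append(cv2.resize(cv2.imread(f"pics/{f}.png")[205:265,255:345],(540,360)))
cv2.imwrite("pics/cmp.png",cv2.resize(np.hstack(t),(800,267)))
t=[]
for f in ("scene0","s15"):
    t.append(cv2.resize(cv2.imread(f"pics/{f}.png")[145:205,275:365],(540,360)))
cv2.imwrite("pics/cmp2.png",cv2.resize(np.hstack(t),(800,267)))
from h import *
f=cam("wrist")
print(observe()["position"],proj(f,[[.538,-.063,.107],[.538,-.070,.107],[.538,-.056,.107],[.538,-.056,.081]]).round(1))
im=f["frame"]; print(im[100:130,323].tolist())
E
```

```text
[ 0.53789991 -0.13521575  0.30555508] [[323.4 114.4]
 [323.4 121.3]
 [323.3 107.4]
 [323.4 108.3]]
[[233, 249, 251], [234, 250, 251], [233, 250, 251], [232, 249, 251], [234, 249, 251], [234, 250, 251], [232, 250, 252], [234, 253, 255], [207, 235, 240], [148, 137, 130], [144, 88, 61], [155, 92, 60], [158, 98, 65], [158, 96, 67], [159, 96, 66], [163, 103, 71], [158, 98, 67], [156, 97, 66], [150, 92, 60], [156, 98, 65], [144, 85, 55], [117, 72, 51], [116, 120, 124], [180, 219, 228], [232, 252, 254], [232, 250, 251], [228, 248, 249], [230, 247, 250], [227, 247, 249], [229, 247, 250]]
```

View pics/cmp.png

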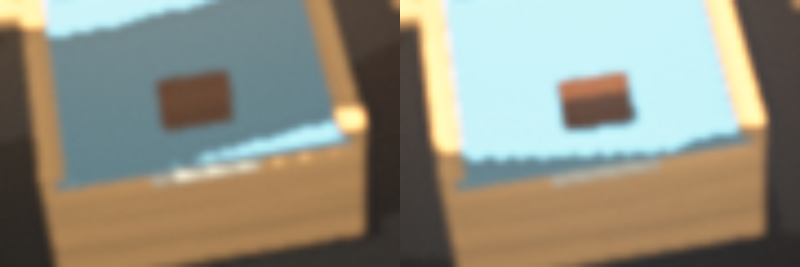

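View pics/cmp2.png

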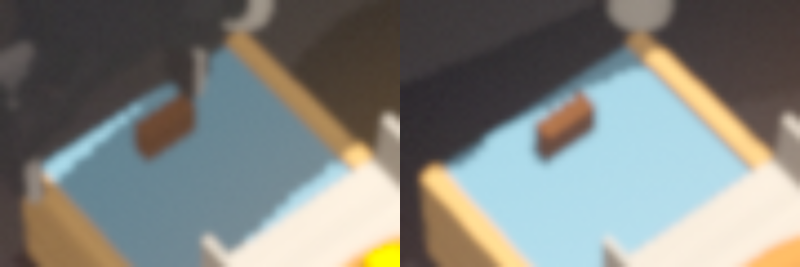

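```bash
python3 - <<'E'
from workcell import *
print(observe()["force"],observe()["clock"]); print(job_done())
E
```

```text
[-0.28203435  0.06832091 -0.2375847 ] 41.875
the job is handed in; nothing more can be done
None
```

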